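Shim a guitar neck off its rest

ROBOT

A 7-joint arm with a two-finger parallel gripper is mounted at the origin on the work surface. World frame = base frame: x ahead of the robot, y to its left, z up, the work surface at z = 0. Lengths are in m, angles in rad, forces in N, time in s.
With the tool pointing down it reaches from about 0.4 to 0.85 m from the base axis. Payload 10.4 kg.
Tool frame: the origin (TCP) lies on the centre line of the jaws, within the pads' length; the fingertips stand 14 mm ahead of it and the grasp point (between the pads) lies 5 mm behind it (nose_length is the distance from the TCP to the fingertips, in m); z points along the fingers, y is the direction in which the jaws open and shut (so a half turn about z gives the same grasp; the last joint's range is limited). The gripper opens to 85 mm and grips with 20 to 120 N. Pads are 22 mm wide; open, the fingers measure 114 mm over their backs; the gripper's body (76 mm by 85 mm) begins 54 mm behind the grasp point. The pads swing forward as they close: fully open they stand 13 mm farther back than shut.
Start: joints at [-1.337, 0.332, -0.065, 1.46, 0.022, 1.35, -0.088], TCP at [0.159, 0.605, 0.211] pointing down, gripper open.
Joint ranges: [-2.6, 2.6], [-0.5, 2.12], [-1.47, 1.34], [0.16, 2.42], [-1.27, 4.41], [0.06, 2.06], [-2.6, 2.6]. Speed limits (rad/s): [2.22, 2.22, 2.79, 2.79, 3.14, 3.14, 3.14].

INTERFACE

Orientations are given as a 3x3 rotation matrix whose columns are the frame's x, y, z axes.
In Python, from station import sense, camera, camera_info, job_done, nose_length gives the robot as it stands.
- The arm moves only by the tool step_arm, never from a script. Its argument "increments" is one flat list of numbers, 7 for each row, row after row: the shift along the tool's x, y, z in units of 40 mm (1.0 is 40 mm), then the turn, a rotation vector about the tool's x, y, z in degrees, then the finger opening in mm, from 0 to 85.4. A call has 1 to 12 rows; each row shifts and turns the pose as measured when the row begins, along the tool's axes as they then stand; what a row does not reach is not made up. A row lasts 1/12 s, in which the tool goes at most 41.7 mm and 7.16 degrees, less where a joint would pass 70% of its speed; a pose out of reach is approached as far as the arm can. A call is refused whole if a number of a shift passes 1 or a number of a turn 7.16, either way. A call with a gripper value outside its range is refused whole. The fingers move at their own pace and stop on an object; "grip_force" is the grip in N (left out, the last holds). Time passes only in rows, so rows that do not move let the fingers close. It gives the time, the measured TCP pose, the force and the opening at its end, in the units of the state.
- sense(): the state, without advancing time (a new reading comes with each control period).
- camera(name): name is "side" or "top"; returns the picture (384x512x3 uint8, red, green, blue); there is no depth.
- camera_info(name): a dict with "fx", "fy", "cx", "cy" (pixels), "k1" (the pictures are not rectified: a ray, as slopes to the right and down, at radius r is drawn at 1 + k1 r^2 times it, then the intrinsics apply), "eye" and "rotation" of the camera in the world. Camera axes: x right, y down, z forward; pixel columns grow to the right and rows downward; lengths in m; the calibration is good to about 2 mm. A picture is of the moment at which its call begins. camera_info takes no time and is no camera call.
- job_done(): hands the job in, once; it reports no verdict.
The state is a dict: "clock": time; "qpos": joint angles; "dq": joint speeds; "effort": joint torques, N m; "position": TCP position; "eef_rot": TCP orientation; "contact_force": force on the tool from outside, world axes, zero at the start; "moment": the same for the moment, N m; "opening": opening from 0.0 (shut) to 1.0 (fully open).
Only numpy, scipy, OpenCV 4.12 (cv2) and the standard library are available. Lean on these libraries where they do the work, as an engineer would, in place of code of your own. Each camera call takes 0.05 s, during which the arm holds its last target.

TASK

Swing the lid of the small wooden tool chest open until it rests on its stop, take out the wedge, stand it flat on the jig's base board and push its thin end under the guitar neck until the neck just lifts clear of its rest block, by about 3 mm. Finish while still holding the wedge in the gripper there, with the wedge alone carrying the neck and the lid left open. Leave the glue bottle, the hand plane and the screwdriver where they are, and never lift the neck high.

Things in the scene. Friction and masses are not known exactly. Their poses are not given: they have to be found in the camera images.
- chest: Fixed wooden tool chest, 142 (its x) x 177 (its y) mm outside, 55 mm high without the lid, walls and floor 6 mm. Origin: centre of its underside. Its front, with the lid's pull tab, faces its -x; the hinge runs along its y at its +x rim. It stands turned about a quarter turn left: the front faces the neck jig, the lid opens to the robot's left.
- lid (a joint): Lid angle in rad: 0 shut, 1.75 on its stop (100 degrees, leaning a little backward). Light hinge: the 200 g lid falls shut if let go below about 1.6 rad, and beyond that falls gently onto its stop and stays.
- lid_tab (a point): Grip point of the lid's steel pull tab: a flat tongue in the lid's plane, 20 mm wide (along the chest's y), 8 thick, reaching 45 mm beyond the lid's front edge. The point is at mid-thickness, 30 mm beyond that edge, 172 mm from the hinge line, 60 mm above the table when shut. Pinched from above across its 20 mm, it can turn between the fingers as the lid swings. Axes turn with the lid.
- lid_hinge (a point): Middle of the lid's hinge line, 55 mm above the table on the chest's +x rim, 4 mm below the lid's mid-thickness (lid shut). Lid 8 mm thick. The axes turn with the lid: y along the hinge line.
- wedge_grip (a point): Centre (half-way up) of the tail block of the loose light-wood wedge (80 g) that stands in the chest, thin end away from the robot. Tail 35 (x) x 28 (y) x 40 mm high, underside 20 mm below this point. Its x axis points to the thin end: the ramp, 28 mm wide, starts 17.5 mm from this point, 24 mm high, and falls evenly (1 in 5) to 6 mm at the tip, 107.5 mm from this point. Flat underside.
- jig: Fixed neck jig: base board 18 mm thick, x -170 to 50, y -190 to 160 mm in its frame. Origin: on the table, below the middle of the neck's width. The neck lies along y. The free board on its -x side, towards the robot, is where the wedge is pushed in along +x. Pivot bracket at y -150; rest block (44 x 20 mm, 16 high, cork top) at x 0, y 130. The wedge's lane is between, at y = 70 mm.
- neck (a joint): Angle in rad of the guitar neck blank about the pin in the pivot bracket: 0 when it lies on the rest block, growing as its free end lifts. The gap over the rest block is 280 mm times this angle (about 0.011 for 3 mm). It falls back by its own weight (about 0.5 kg).
- neck_rest (a point): Point on the neck's underside above the middle of the rest block, 280 mm from the pivot; 34 mm above the table when the neck is down. The neck is 46 mm wide (along the jig's x, centred on x = 0) and 22 mm thick, with a dark fingerboard with frets on top.
- neck_lane (a point): Point on the lower front edge of the neck (jig x = -23 mm) at the middle of the wedge's lane, jig y = +70 mm, 220 mm from the pivot; 34 mm above the table, so 16 mm above the base board, when the neck is down. The wedge's ramp meets this edge first.
- glue: Bystander: closed white bottle, 54 mm across, 130 mm high. Origin: centre of its underside. Leave alone.
- plane: Bystander: small dark wooden hand plane, 150 x 48 mm, about 65 mm high. Origin: centre of its underside. Leave alone.
- driver: Bystander: screwdriver with a wooden handle, lying on the table. Leave alone.

How it is judged:
By the outcome, as a careful person would: the job done as asked, in the order asked, and still so for the second after the job is handed in, while the arm keeps its last pose, push and grip.
It also fails if it takes over 58 s, if anything falls off the work surface, if the arm or the gripper's body presses on something with over 40 N, if the wrist force passes 120 N, or if a joint passes its speed limit or range.

## Working session

There is one attempt and no reset: what is moved stays moved. The work goes in short steps, Python scripts to look and compute and a tool call to move; the robot and the scene stay as the last step left them, time stands still between calls to the robot, and variables do not carry over. Pictures are saved under pics/ and viewed, and the job is handed in when it is done.

Besides the shell and the picture viewer there is one more tool, called as name(argument=value, ...) on one line, values as JSON. step_arm: Moves the arm, as the interface text tells. Its arguments: {"type":"object","properties":{"increments":{"type":"array","items":{"type":"number"}},"grip_force":{"type":"number"}},"required":["increments"]}

```bash
ls; mkdir -p pics; python3 - <<'E'
from station import *
import cv2
for n in("side","top"):
    im=camera(n); cv2.imwrite(f"pics/{n}0.png",im[:,:,::-1]); print(n,camera_info(n))
s=sense(); print(s['clock'],s['position'],s['eef_rot'],s['opening'],s['contact_force'],nose_length)
E
```

```text
pics
side {'fx': 389.79252116287813, 'fy': 389.79252116287813, 'cx': 255.83081794595597, 'cy': 191.86143082438653, 'k1': -0.09473042549428447, 'eye': array([ 0.463413  , -0.81520478,  0.63201428]), 'rotation': array([[ 0.99329966, -0.07284351,  0.0897196 ],
       [-0.11499186, -0.54560109,  0.83011826],
       [-0.01151762, -0.83487321, -0.55032179]])}
top {'fx': 442.89515115913593, 'fy': 442.89515115913593, 'cx': 253.17646417449964, 'cy': 192.57149545309701, 'k1': 0.046488463101878715, 'eye': array([0.3974142 , 0.01360746, 0.97162815]), 'rotation': array([[-0.0296356 , -0.98226022,  0.18516638],
       [-0.99918283,  0.03420535,  0.02153287],
       [-0.02748457, -0.18437693, -0.98247125]])}
0.1 [0.15863088 0.60415878 0.2098766 ] [[-9.67218849e-01  2.53944110e-01 -2.94736562e-04]
 [ 2.53944279e-01  9.67218023e-01 -1.26448636e-03]
 [-3.60343479e-05 -1.29788170e-03 -9.99999157e-01]] 0.99793711581145 [ 0.40346456 -0.19790458  1.02683063] 0.014
```

View pics/side0.png

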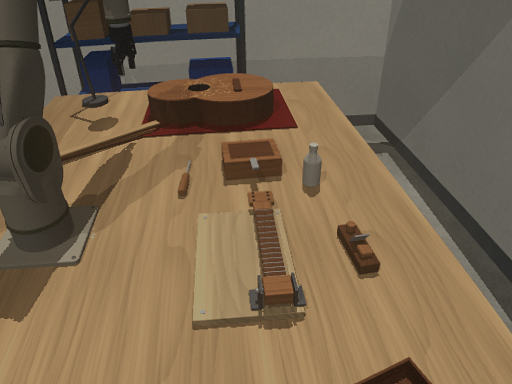

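View pics/top0.png

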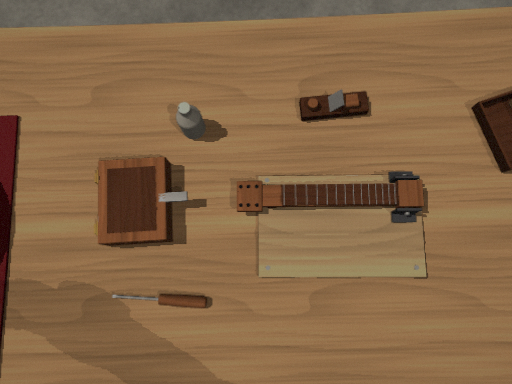

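The side view shows the chest at about (252,160) and the jig board at (245,265). In the top view the chest is at (135,200), its tab at (173,197), the neck at (330,195) and the board spans (258..425, 175..277). I'll zoom in to measure these.

```bash
cat > h.py <<'E'
import numpy as np, cv2
from station import *
def ray(n,uv):
    c=camera_info(n); x=(uv[0]-c['cx'])/c['fx']; y=(uv[1]-c['cy'])/c['fy']
    K=np.array([[c['fx'],0,c['cx']],[0,c['fy'],c['cy']],[0,0,1]])
    p=cv2.undistortPoints(np.array([[uv]],float),K,np.array([c['k1'],0,0,0.]))[0,0]
    return c['eye'],np.array(c['rotation'])@np.array([p[0],p[1],1])
def onz(n,uv,z):
    e,d=ray(n,uv); return e+d*(z-e[2])/d[2]
def proj(n,P):
    c=camera_info(n); q=np.array(c['rotation']).T@(np.asarray(P,float)-c['eye']); s=q[:2]/q[2]
    s=s*(1+c['k1']*(s@s)); return s*[c['fx'],c['fy']]+[c['cx'],c['cy']]
def two(uvt,uvs):
    e1,d1=ray('top',uvt);e2,d2=ray('side',uvs)
    A=np.c_[d1,-d2];t=np.linalg.lstsq(A,e2-e1,rcond=None)[0]
    a=e1+d1*t[0];b=e2+d2*t[1];return (a+b)/2,np.linalg.norm(a-b)
def snap(n,name,box=None,s=1,fromfile=None):
    im=camera(n)[:,:,::-1] if fromfile is None else cv2.imread(fromfile)
    if fromfile is None: cv2.imwrite(f"pics/{name}_raw.png",im)
    if box: x0,y0,x1,y1=box; im=im[y0:y1,x0:x1]
    cv2.imwrite(f"pics/{name}.png",cv2.resize(np.ascontiguousarray(im),None,fx=s,fy=s,interpolation=cv2.INTER_CUBIC))
def st():
    s=sense(); print(round(s['clock'],2),np.round(s['position'],4),'op',round(s['opening']*85.4,1),'F',np.round(s['contact_force'],1),'M',np.round(s['moment'],2));print(np.round(s['eef_rot'],3).tolist());print('q',np.round(s['qpos'],3)); return s
E
python3 - <<'E'
from h import *
snap('top','tc',(85,140,215,260),5,'pics/top0.png')
snap('top','tj',(230,160,440,290),3.8,'pics/top0.png')
E
```

```text
(no output)
```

View pics/tc.png

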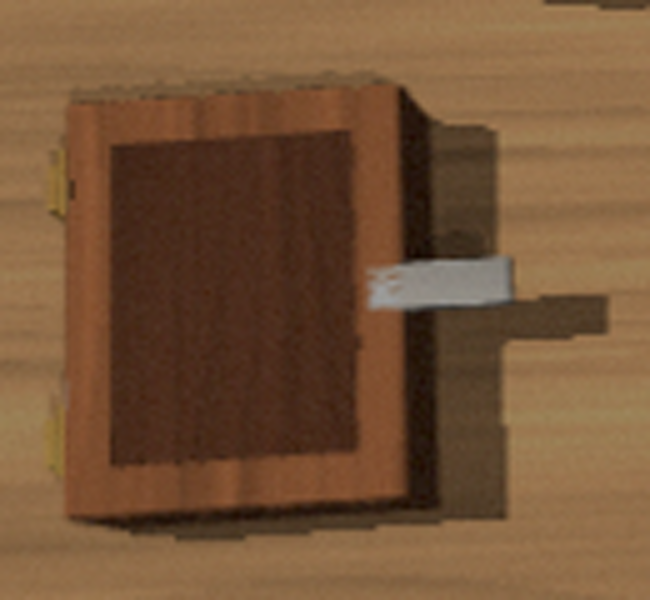

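View pics/tj.png

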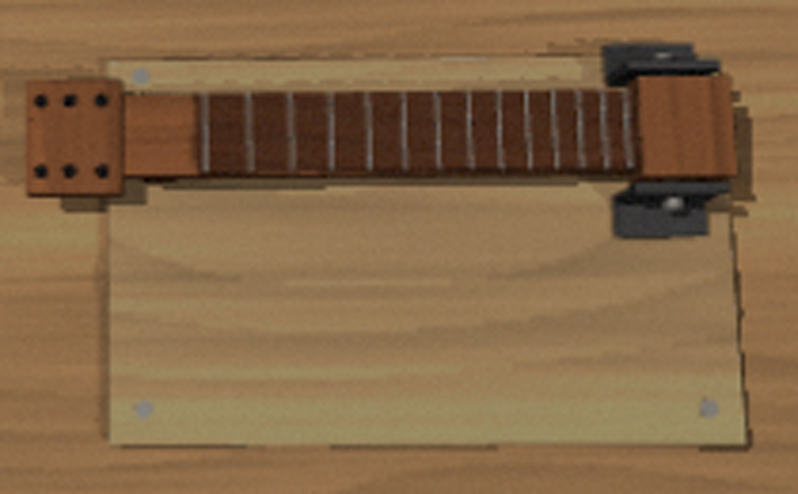

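```bash
python3 - <<'E'
from h import *
f=lambda x,y:(85+(x+.5)/5-.5,140+(y+.5)/5-.5)
g=lambda x,y:(230+(x+.5)/3.8-.5,160+(y+.5)/3.8-.5)
n=['TL','TR','BR','BL']
L=[onz('top',f(*p),.063) for p in [(68,100),(402,86),(405,500),(68,520)]]
for p in L: print(p.round(4))
print('sizes',[np.linalg.norm(L[i]-L[(i+1)%4]).round(4) for i in range(4)])
T=[onz('top',f(*p),.064) for p in [(512,257),(514,300),(405,262),(405,308)]]
print('tab',np.round(T,4))
J=[onz('top',g(*p),.018) for p in [(108,58),(110,443),(748,445)]]
print('board',np.round(J,4),np.linalg.norm(J[0]-J[1]),np.linalg.norm(J[2]-J[1]))
# neck top edges fret part z=.034+.022(+fb)
for p in [(203,92),(205,172),(632,88),(636,168)]: print(onz('top',g(*p),.058).round(4))
E
```

```text
[0.6514 0.3608 0.063 ]
[0.6526 0.2188 0.063 ]
[0.4767 0.2163 0.063 ]
[0.4733 0.3545 0.063 ]
sizes [np.float64(0.142), np.float64(0.1759), np.float64(0.1383), np.float64(0.1783)]
tab [[0.5766 0.1719 0.064 ]
 [0.5583 0.1711 0.064 ]
 [0.5761 0.2168 0.064 ]
 [0.5565 0.2167 0.064 ]]
board [[ 0.6165  0.0226  0.018 ]
 [ 0.3971  0.0284  0.018 ]
 [ 0.3868 -0.3201  0.018 ]] 0.21947385631897787 0.34862769570774976
[ 0.5861 -0.0297  0.058 ]
[ 0.5413 -0.0289  0.058 ]
[ 0.58   -0.2638  0.058 ]
[ 0.5357 -0.262   0.058 ]
```

```bash
cat >> h.py <<'E'
from scipy.spatial.transform import Rotation as Ro
def plan(target,ydir=None,step=33,turn=6.5,op=85,n=None):
    """straight rows from measured pose; ydir: world angle deg wanted for tool y (tool z down)"""
    s=sense(); R=np.array(s['eef_rot']); p=np.array(s['position']); t=np.array(target,float)
    if ydir is None: Rt=R
    else:
        a=np.radians(ydir); y=np.array([np.cos(a),np.sin(a),0]); z=np.array([0,0,-1.]); Rt=np.c_[np.cross(y,z),y,z]
    rv=Ro.from_matrix(R.T@Rt).as_rotvec(degrees=True)
    k=n or int(max(np.ceil(np.linalg.norm(t-p)*1000/step),np.ceil(np.linalg.norm(rv)/turn),1))
    print('turn',rv.round(1),'world d',((t-p)*1000).round(1),'rows',k)
    for i in range(k):
        Ri=R@Ro.from_rotvec(rv*i/k,degrees=True).as_matrix()
        d=Ri.T@(t-p)/k/.04
        print([round(float(v),3) for v in d]+[round(float(v),2) for v in rv/k]+[op])
E
python3 -c "
from h import *
plan([.5665,.183,.15],1.2,step=34)"
```

```text
turn [-0.1  0.  74.1] world d [ 407.9 -421.2  -59.9] rows 18
[-0.696, -0.422, 0.084, -0.0, 0.0, 4.12, 85]
[-0.725, -0.371, 0.084, -0.0, 0.0, 4.12, 85]
[-0.75, -0.318, 0.084, -0.0, 0.0, 4.12, 85]
[-0.771, -0.263, 0.084, -0.0, 0.0, 4.12, 85]
[-0.787, -0.207, 0.084, -0.0, 0.0, 4.12, 85]
[-0.8, -0.15, 0.083, -0.0, 0.0, 4.12, 85]
[-0.809, -0.092, 0.083, -0.0, 0.0, 4.12, 85]
[-0.814, -0.034, 0.083, -0.0, 0.0, 4.12, 85]
[-0.814, 0.025, 0.083, -0.0, 0.0, 4.12, 85]
[-0.81, 0.083, 0.083, -0.0, 0.0, 4.12, 85]
[-0.802, 0.141, 0.083, -0.0, 0.0, 4.12, 85]
[-0.79, 0.198, 0.083, -0.0, 0.0, 4.12, 85]
[-0.774, 0.254, 0.083, -0.0, 0.0, 4.12, 85]
[-0.753, 0.309, 0.083, -0.0, 0.0, 4.12, 85]
[-0.729, 0.362, 0.083, -0.0, 0.0, 4.12, 85]
[-0.701, 0.414, 0.083, -0.0, 0.0, 4.12, 85]
[-0.67, 0.463, 0.083, -0.0, 0.0, 4.12, 85]
[-0.635, 0.51, 0.083, -0.0, 0.0, 4.12, 85]
```

step_arm(increments=[-0.7,-0.42,0.05,0,0,4.1,60,-0.73,-0.37,0.05,0,0,4.1,60,-0.75,-0.32,0.05,0,0,4.1,60,-0.77,-0.26,0.05,0,0,4.1,60,-0.79,-0.21,0.05,0,0,4.1,60,-0.8,-0.15,0.05,0,0,4.1,60,-0.81,-0.09,0.05,0,0,4.1,60,-0.81,-0.03,0.05,0,0,4.1,60,-0.81,0.03,0.05,0,0,4.1,60,-0.81,0.08,0.05,0,0,4.1,60,-0.8,0.14,0.05,0,0,4.1,60,-0.79,0.2,0.05,0,0,4.1,60])

```text
clock: 1.1
position: [0.4301, 0.3119, 0.1794]
eef_rot: [[-0.418, 0.908, -0.008], [0.908, 0.418, -0.005], [-0.001, -0.01, -1.0]]
contact_force: [1.2, 1.3, -0.6]
opening: 0.705
```

```bash
python3 -c "
from h import *
st();plan([.5665,.183,.12],1.2,step=34)"
```

```text
1.1 [0.4301 0.3119 0.1794] op 60.2 F [ 1.2  1.3 -0.6] M [ 0.02 -0.02  0.03]
[[-0.418, 0.908, -0.008], [0.908, 0.418, -0.005], [-0.001, -0.01, -1.0]]
q [-0.951  0.15   0.263  1.757 -0.042  1.249 -0.245]
turn [-0.5  0.2 23.5] world d [ 136.4 -128.9  -59.4] rows 6
[-0.725, 0.294, 0.246, -0.09, 0.03, 3.92, 85]
[-0.704, 0.342, 0.246, -0.09, 0.03, 3.92, 85]
[-0.679, 0.389, 0.246, -0.09, 0.03, 3.92, 85]
[-0.651, 0.434, 0.246, -0.09, 0.03, 3.92, 85]
[-0.62, 0.478, 0.247, -0.09, 0.03, 3.92, 85]
[-0.586, 0.519, 0.247, -0.09, 0.03, 3.92, 85]
```

step_arm(increments=[-0.73,0.29,0.24,-0.1,0,3.9,45,-0.7,0.34,0.24,-0.1,0,3.9,45,-0.68,0.39,0.24,-0.1,0,3.9,45,-0.65,0.43,0.24,-0.1,0,3.9,45,-0.62,0.48,0.24,-0.1,0,3.9,45,-0.58,0.52,0.24,0,0,3.9,45,0,0,0,0,0,0,45])

```text
clock: 1.68
position: [0.5735, 0.1667, 0.1183]
eef_rot: [[0.01, 1.0, 0.002], [1.0, -0.01, -0.006], [-0.006, 0.002, -1.0]]
contact_force: [0.0, -2.1, 0.4]
opening: 0.527
```

```bash
python3 -c "
from h import *
st();plan([.5665,.183,.055],1.2,step=34)
snap('side','s1',(190,100,340,220),5);snap('top','t1',(85,120,235,240),5)
print(proj('top',sense()['position']))"
```

```text
1.68 [0.5735 0.1667 0.1183] op 45.0 F [ 0.  -2.1  0.4] M [-0.04  0.03 -0.  ]
[[0.01, 1.0, 0.002], [1.0, -0.01, -0.006], [-0.006, 0.002, -1.0]]
q [-0.716  0.353  0.434  1.674 -0.153  1.15  -0.252]
turn [ 0.1  0.3 -1.8] world d [ -7.   16.3 -63.3] rows 2
[0.207, -0.091, 0.79, 0.04, 0.17, -0.88, 85]
[0.206, -0.088, 0.791, 0.04, 0.17, -0.88, 85]
[182.16341438 188.4216503 ]
```

View pics/s1.png

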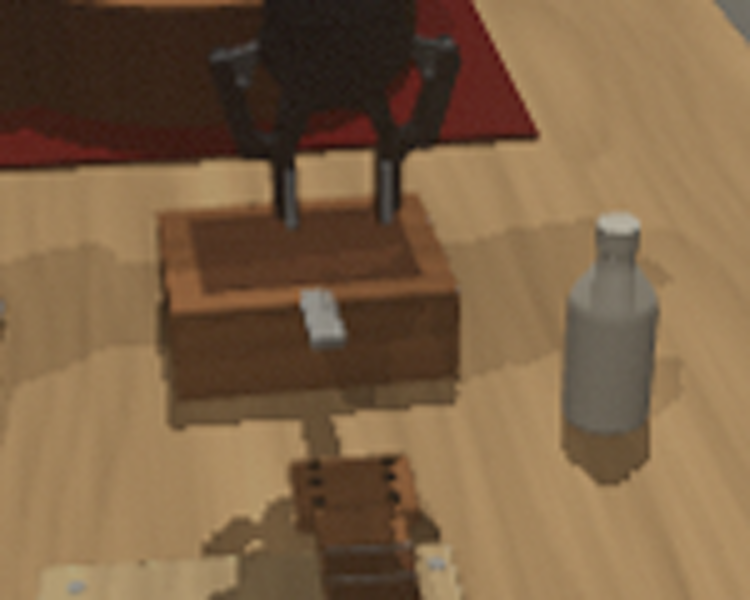

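View pics/t1.png

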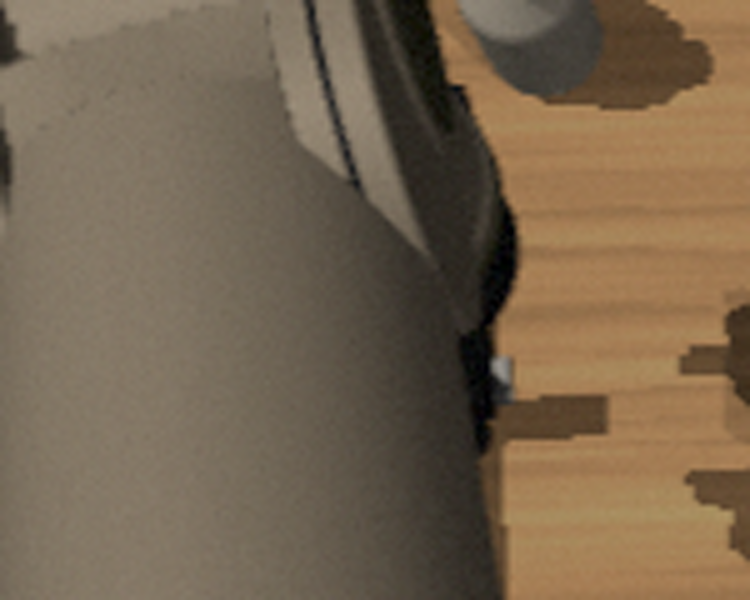

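Side view: the fingers, at crop (290,200) and (388,200), straddle the tab's column at (322,318). Top view: the arm hides most of the lid. Next I lower onto the tab.

step_arm(increments=[0.2,-0.09,0,0,0.2,-0.9,45,0.2,-0.09,0.4,0,0.2,-0.9,45,0,0,0.6,0,0,0,45,0,0,0.55,0,0,0,45,0,0,0,0,0,0,45])

```text
clock: 2.2
position: [0.5604, 0.1989, 0.0581]
eef_rot: [[-0.048, 0.999, 0.003], [0.999, 0.048, 0.011], [0.011, 0.003, -1.0]]
contact_force: [-1.1, 0.4, -0.6]
opening: 0.527
```

```bash
python3 -c "
from h import *
st();print(proj('side',[.5665,.186,.06]))
snap('side','s2',(190,100,340,220),5)"
```

```text
2.2 [0.5604 0.1989 0.0581] op 45.0 F [-1.1  0.4 -0.6] M [-0.04  0.05 -0.  ]
[[-0.048, 0.999, 0.003], [0.999, 0.048, 0.011], [0.011, 0.003, -1.0]]
q [-0.73   0.406  0.39   1.739 -0.188  1.025 -0.222]
[253.75783654 166.1566827 ]
```

View pics/s2.png

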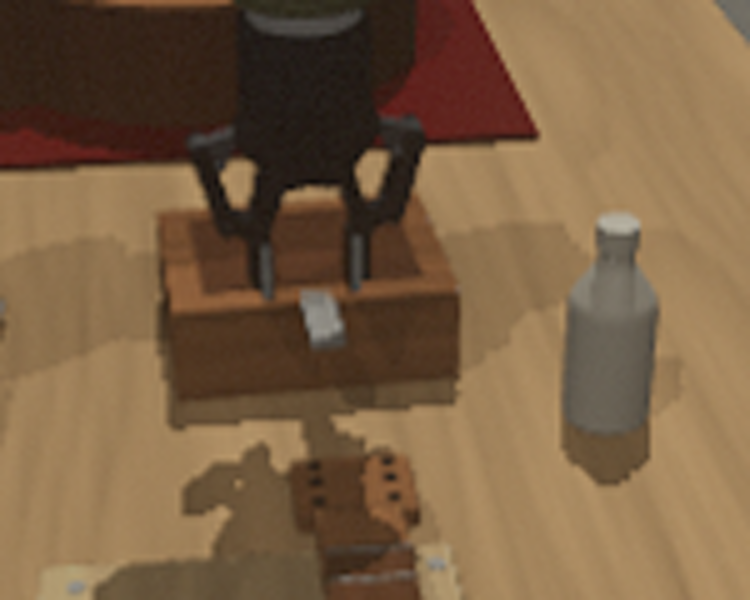

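```bash
python3 -c "
from h import *
s=sense();p=s['position']
for d in (-.0225,.0225):
  q=p+np.array([d,0,-.014]); print((proj('side',q)-[190,100])*5)
print((proj('side',[.4767,.2163,.063])-[190,100])*5,(proj('side',[.5665,.171,.064])-[190,100])*5)
plan([.5665,.184,.055],1.2)
"
```

```text
[270.91937715 342.9553824 ]
[345.20028769 337.91648747]
[164.75580985 311.80344556] [321.52334278 337.40212528]
turn [ 0.3 -0.7  1.6] world d [  5.2 -15.4  -5.2] rows 1
[-0.393, 0.11, 0.125, 0.27, -0.7, 1.57, 85]
```

```bash
python3 -c "
from h import *
for p in ([.5735,.1667,.1183],[.5604,.1989,.0581]):
 for dz in (-.014,-.008,0,.01):
  print(p,dz,[((proj('side',np.array(p)+[d,0,dz])-[190,100])*5).round() for d in (-.0225,.0225)])
snap('x','s2z',(225,130,285,180),12,'pics/s2_raw.png')
"
```

```text
[0.5735, 0.1667, 0.1183] -0.014 [array([294., 282.]), array([372., 277.])]
[0.5735, 0.1667, 0.1183] -0.008 [array([294., 272.]), array([372., 267.])]
[0.5735, 0.1667, 0.1183] 0 [array([294., 260.]), array([372., 255.])]
[0.5735, 0.1667, 0.1183] 0.01 [array([294., 244.]), array([373., 239.])]
[0.5604, 0.1989, 0.0581] -0.014 [array([270., 346.]), array([344., 341.])]
[0.5604, 0.1989, 0.0581] -0.008 [array([269., 338.]), array([344., 333.])]
[0.5604, 0.1989, 0.0581] 0 [array([269., 326.]), array([344., 321.])]
[0.5604, 0.1989, 0.0581] 0.01 [array([268., 312.]), array([344., 307.])]
```

View pics/s2z.png

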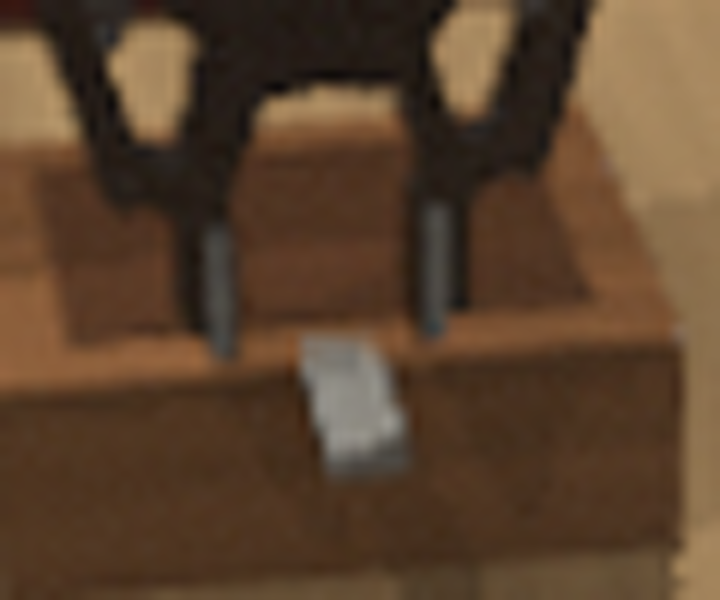

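```bash
python3 -c "
from h import *
f=lambda x,y:(85+(x+.5)/5-.5,140+(y+.5)/5-.5)
g=lambda x,y:(85+(x+.5)/5-.5,120+(y+.5)/5-.5)
a=onz('top',f(607,295),0);b=onz('top',f(607,335),0);print('tab shadow',a,b)
m=(a+b)/2; sh=(m-[.5675,.1715,0])/.062; print('shift/m',sh)
for p in ((680,360),(685,478)):
  q=onz('top',g(*p),0); print('tip shadow',q, 'implied z from y', (q[1]-.1667)/sh[1])
print(sense()['clock'],sense()['position'])
"
```

```text
tab shadow [0.57051533 0.14061724 0.        ] [0.55244614 0.1407931  0.        ]
shift/m [-0.09708497 -0.49669087  0.        ]
tip shadow [0.58528626 0.10772479 0.        ] implied z from y 0.1187362410611245
tip shadow [0.53198997 0.1063523  0.        ] implied z from y 0.12149950916048445
2.25 [0.56132736 0.19942052 0.06016379]
```

Both the side view and the finger shadows put the tips about 20 mm higher than I expected. I'll align in y, go a little lower and look again.

step_arm(increments=[-0.2,0.06,0.1,0.1,-0.3,0.8,45,-0.15,0.05,0.1,0.1,-0.3,0.7,45,0,0,0.1,0,0,0,45,0,0,0,0,0,0,45,0,0,0,0,0,0,45])

```text
clock: 2.67
position: [0.5685, 0.1874, 0.0526]
eef_rot: [[-0.023, 1.0, 0.006], [1.0, 0.023, 0.004], [0.004, 0.006, -1.0]]
contact_force: [-0.4, -0.3, 0.1]
opening: 0.529
```

```bash
python3 -c "
from h import *
s=st();p=s['position']
print([((proj('side',np.array(p)+[d,0,-.008])-[225,130])*12).round() for d in (-.0225,.0225)])
snap('side','s3',(225,130,285,180),12);snap('top','t3',(85,140,245,260),4.5)"
```

```text
2.67 [0.5685 0.1874 0.0526] op 45.1 F [-0.4 -0.3  0.1] M [-0.05 -0.03 -0.01]
[[-0.023, 1.0, 0.006], [1.0, 0.023, 0.004], [0.004, 0.006, -1.0]]
q [-0.717  0.422  0.4    1.734 -0.191  1.017 -0.226]
[array([263., 491.]), array([443., 478.])]
```

View pics/s3.png

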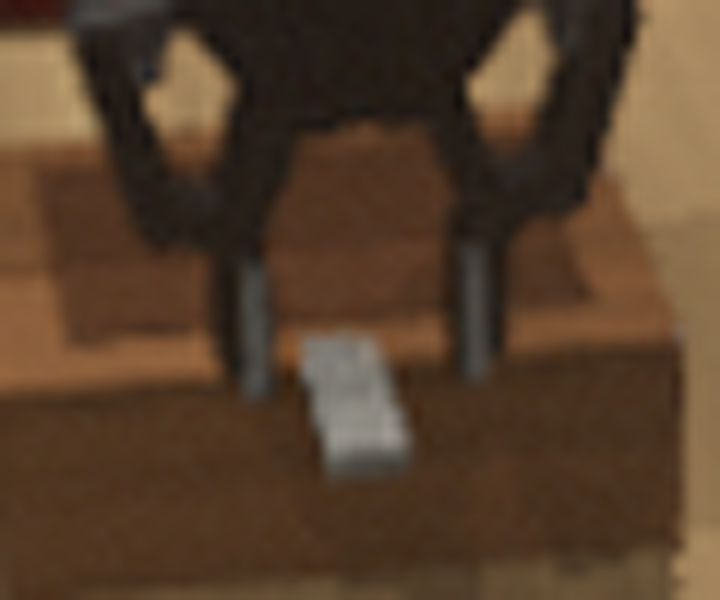

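View pics/t3.png

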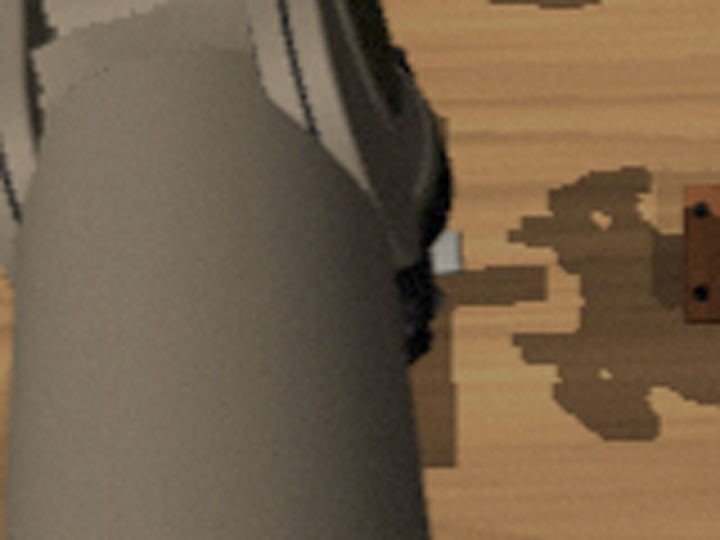

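The tips at crop (255,390) and (477,375) sit about 15 mm above the tab top, and the shadow agrees. TCP z is 0.053, so the tips are far behind where the nominal figure puts them. I'll lower further in a guarded step.

step_arm(increments=[0,0,0.2,0,0,0,45,0,0,0.2,0,0,0,45,0,0,0,0,0,0,45])

```text
clock: 3.02
position: [0.5688, 0.1881, 0.0358]
eef_rot: [[-0.024, 1.0, 0.007], [1.0, 0.024, 0.006], [0.005, 0.008, -1.0]]
contact_force: [-0.3, -0.1, 0.3]
opening: 0.524
```

```bash
python3 -c "
from h import *
s=st();p=s['position']
snap('side','s4',(225,130,285,180),12);snap('top','t4',(85,140,245,260),4.5)"
```

```text
3.02 [0.5688 0.1881 0.0358] op 44.8 F [-0.3 -0.1  0.3] M [-0.01  0.03 -0.01]
[[-0.024, 1.0, 0.007], [1.0, 0.024, 0.006], [0.005, 0.008, -1.0]]
q [-0.712  0.443  0.393  1.745 -0.202  0.984 -0.218]
```

View pics/s4.png

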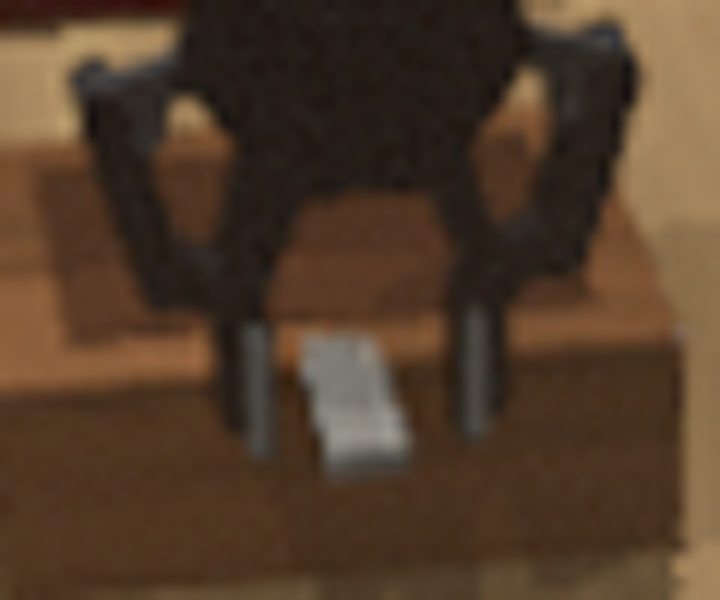

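View pics/t4.png

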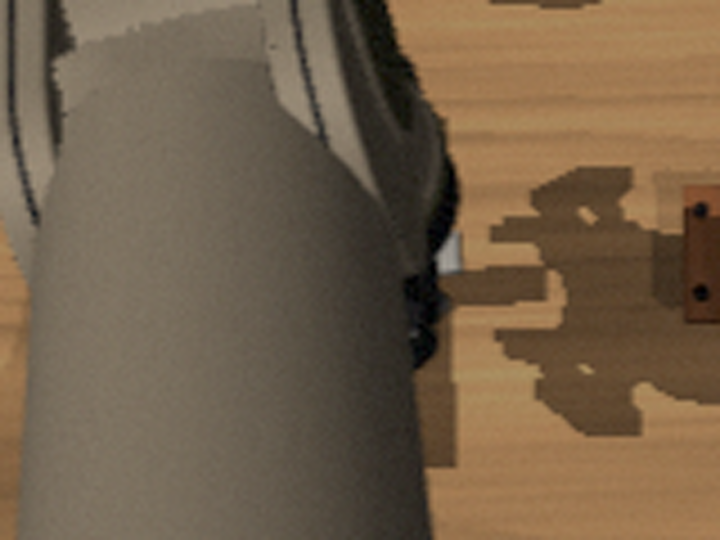

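```bash
python3 -c "
from h import *
g=lambda x,y:(85+(x+.5)/4.5-.5,140+(y+.5)/4.5-.5)
h=lambda x,y:(225+(x+.5)/12-.5,130+(y+.5)/12-.5)
for sp,tp in (((260,455),(497,338)),((475,437),(492,232))):
  q=onz('top',g(*tp),0)
  e,d=ray('side',h(*sp))
  for w in (.0,.022):
    # e+t d = (.,c-w/2,z); c+w/2-.4967z=ys
    # (e1+t d1)+w-.4967(e2+t d2)=ys
    t=(q[1]-w-e[1]+.4967*e[2])/(d[1]-.4967*d[2]); P=e+t*d; print(w,'shadow',q.round(4),'tip',P.round(4),'centre y',P[1]+w/2)
"
```

```text
0.0 shadow [0.5351 0.1653 0.    ] tip [0.5444 0.192  0.0538] centre y 0.1920285948132241
0.022 shadow [0.5351 0.1653 0.    ] tip [0.5431 0.1749 0.0637] centre y 0.18590949243060206
0.0 shadow [0.5884 0.1675 0.    ] tip [0.5986 0.1941 0.0536] centre y 0.19414572914965866
0.022 shadow [0.5884 0.1675 0.    ] tip [0.5963 0.177  0.0634] centre y 0.18802005830942214
```

step_arm(increments=[0,-0.06,0.2,0,0,1,45,-0.04,0,0.2,0,0,0,45,0,0,0.05,0,0,0,45,0,0,0,0,0,0,45])

```text
clock: 3.45
position: [0.5668, 0.1866, 0.017]
eef_rot: [[-0.004, 1.0, 0.008], [1.0, 0.004, 0.006], [0.006, 0.008, -1.0]]
contact_force: [-1.0, -1.0, 0.2]
opening: 0.526
```

```bash
python3 -c "
from h import *
s=st();p=s['position']
snap('side','s5',(225,130,285,180),12)"
```

```text
3.45 [0.5668 0.1866 0.017 ] op 44.9 F [-1.  -1.   0.2] M [ 0.06  0.09 -0.02]
[[-0.004, 1.0, 0.008], [1.0, 0.004, 0.006], [0.006, 0.008, -1.0]]
q [-0.709  0.463  0.39   1.764 -0.214  0.946 -0.227]
```

View pics/s5.png

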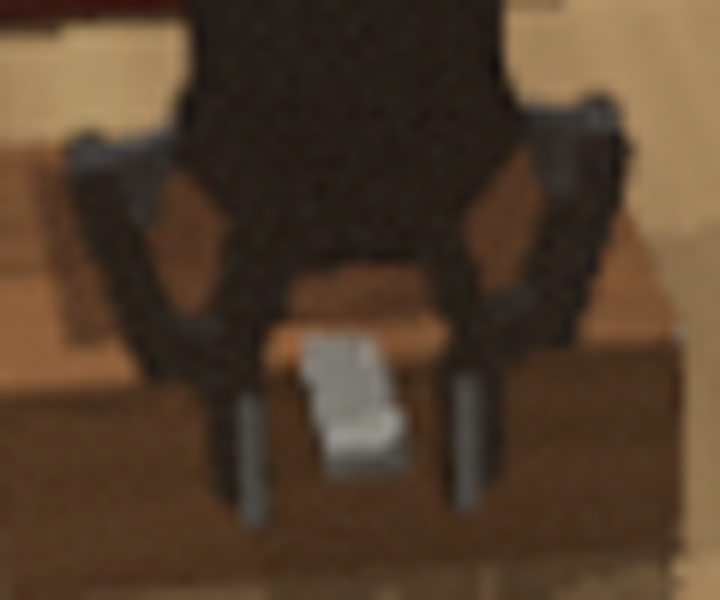

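Fingers straddle the tab, pad strips at crop rows 395–520 and the tab at row ~440. Closing.

step_arm(increments=[0,0,0,0,0,0,10,0,0,0,0,0,0,10,0,0,0,0,0,0,10,0,0,0,0,0,0,10,0,0,0,0,0,0,10,0,0,0,0,0,0,10], grip_force=30)

```text
clock: 4.0
position: [0.5684, 0.1864, 0.0182]
eef_rot: [[-0.006, 1.0, 0.011], [1.0, 0.006, 0.006], [0.006, 0.011, -1.0]]
contact_force: [1.1, -0.5, -0.7]
opening: 0.227
```

```bash
python3 -c "
from h import *
s=st();p=s['position']
snap('side','s6',(225,130,285,180),12)"
```

```text
4.0 [0.5684 0.1864 0.0182] op 19.4 F [ 1.1 -0.5 -0.7] M [-0.09 -0.18  0.34]
[[-0.006, 1.0, 0.011], [1.0, 0.006, 0.006], [0.006, 0.011, -1.0]]
q [-0.708  0.462  0.391  1.762 -0.213  0.946 -0.226]
```

View pics/s6.png

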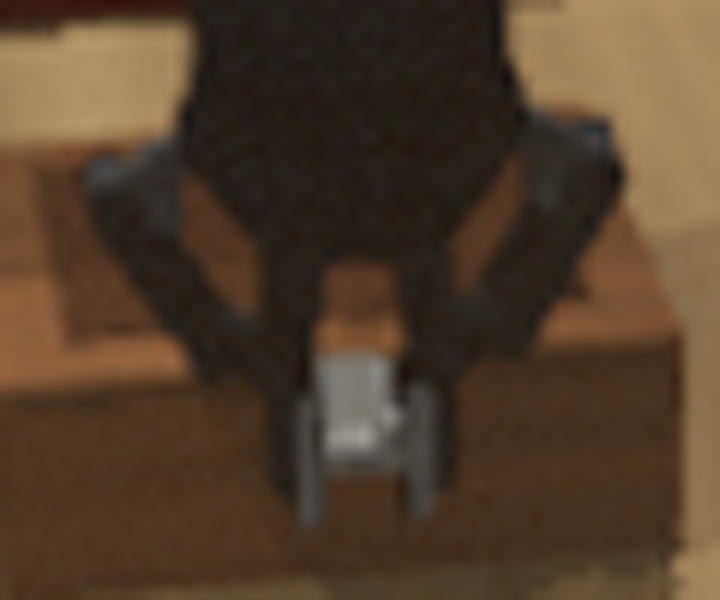

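Gripped at 19.4 mm. Now the lid arc, in rows of 4°.

step_arm(increments=[0.02,0,-0.3,0,0,0,10,0.04,0,-0.3,0,0,0,10,0.06,0,-0.29,0,0,0,10,0.08,0,-0.29,0,0,0,10,0.1,0,-0.28,0,0,0,10,0.12,0,-0.28,0,0,0,10])

```text
clock: 4.55
position: [0.5678, 0.204, 0.0913]
eef_rot: [[-0.006, 1.0, 0.013], [1.0, 0.006, 0.005], [0.005, 0.013, -1.0]]
contact_force: [4.3, 3.5, -2.8]
opening: 0.23
```

```bash
cat >> h.py <<'E'
def arc():
    s=st();p=s['position']; y=p[1]-.3577; z=p[2]+.042-.055
    print('r',np.hypot(y,z).round(4),'angle',np.degrees(np.arctan2(z,-y)).round(1)-1.4)
E
python3 -c "
from h import *
arc()
snap('side','s7',(190,60,340,180),5)"
```

```text
4.55 [0.5678 0.204  0.0913] op 19.7 F [ 4.3  3.5 -2.8] M [ 0.52 -0.72  0.41]
[[-0.006, 1.0, 0.013], [1.0, 0.006, 0.005], [0.005, 0.013, -1.0]]
q [-0.753  0.382  0.41   1.696 -0.169  1.085 -0.286]
r 0.1725 angle 25.6
```

View pics/s7.png

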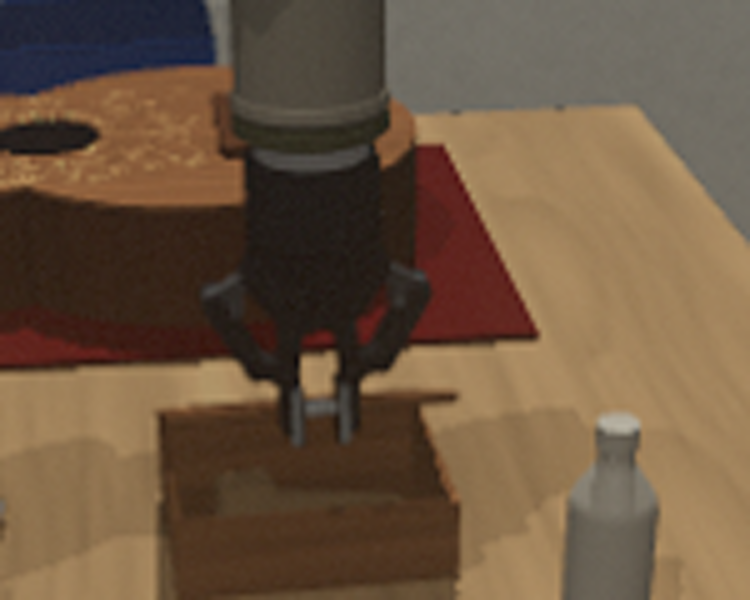

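Lid open to about 25° with the tab held at crop (322,408). Continuing.

step_arm(increments=[0.15,0,-0.26,0,0,0,10,0.17,0,-0.25,0,0,0,10,0.18,0,-0.24,0,0,0,10,0.2,0,-0.22,0,0,0,10,0.22,0,-0.21,0,0,0,10,0.23,0,-0.19,0,0,0,10,0.24,0,-0.18,0,0,0,10,0.25,0,-0.16,0,0,0,10])

```text
clock: 5.27
position: [0.5656, 0.2739, 0.1668]
eef_rot: [[-0.006, 1.0, 0.011], [1.0, 0.005, 0.003], [0.003, 0.011, -1.0]]
contact_force: [5.6, 0.9, -7.6]
opening: 0.225
```

```bash
python3 -c "
from h import *
arc()"
```

```text
5.27 [0.5656 0.2739 0.1668] op 19.2 F [ 5.6  0.9 -7.6] M [-0.02 -0.56  0.36]
[[-0.006, 1.0, 0.011], [1.0, 0.005, 0.003], [0.003, 0.011, -1.0]]
q [-0.837  0.368  0.399  1.543 -0.145  1.249 -0.411]
r 0.1752 angle 60.0
```

step_arm(increments=[0.27,0,-0.13,0,0,0,10,0.28,-0.01,-0.11,0,0,0,10,0.29,-0.01,-0.09,0,0,0,10,0.29,-0.01,-0.07,0,0,0,10,0.3,-0.01,-0.05,0,0,0,10,0.3,-0.01,-0.03,0,0,0,10,0.3,-0.01,-0.01,0,0,0,10,0.25,0,0.01,0,0,0,10])

```text
clock: 5.93
position: [0.5626, 0.3732, 0.1892]
eef_rot: [[-0.003, 1.0, 0.011], [1.0, 0.003, 0.001], [0.001, 0.011, -1.0]]
contact_force: [1.6, -1.1, -1.2]
opening: 0.23
```

```bash
python3 -c "
from h import *
arc()
snap('side','s8',(190,30,340,150),5)"
```

```text
5.93 [0.5626 0.3732 0.1892] op 19.6 F [ 1.6 -1.1 -1.2] M [-0.7  -0.11  0.07]
[[-0.003, 1.0, 0.011], [1.0, 0.003, 0.001], [0.001, 0.011, -1.0]]
q [-0.919  0.458  0.37   1.372 -0.16   1.332 -0.545]
r 0.1768 angle 93.6
```

View pics/s8.png

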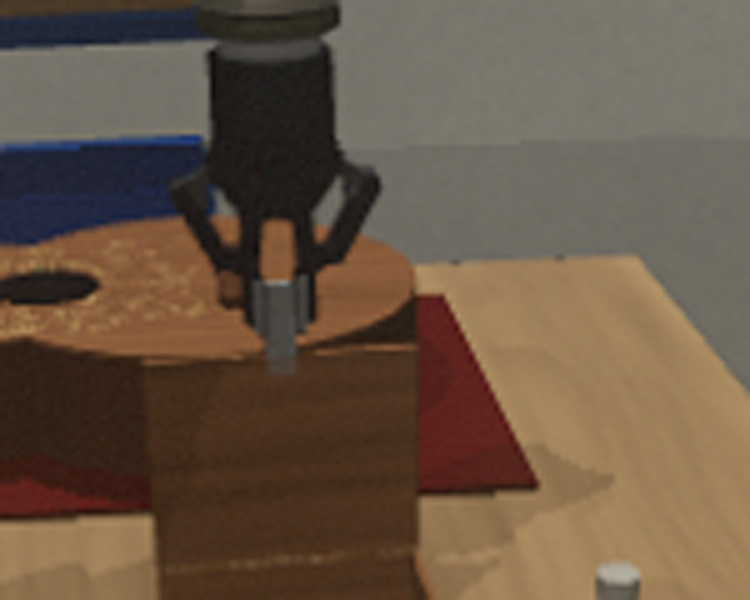

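step_arm(increments=[0.2,0,0.02,0,0,0,10,0.15,0,0.02,0,0,0,10,0.1,0,0.01,0,0,0,10])

```text
clock: 6.23
position: [0.5619, 0.396, 0.186]
eef_rot: [[-0.005, 1.0, 0.011], [1.0, 0.005, 0.001], [0.001, 0.011, -1.0]]
contact_force: [3.0, -2.3, -2.0]
opening: 0.23
```

```bash
python3 -c "
from h import *
arc()"
```

```text
6.23 [0.5619 0.396  0.186 ] op 19.6 F [ 3.  -2.3 -2. ] M [-1.11 -0.33  0.07]
[[-0.005, 1.0, 0.011], [1.0, 0.005, 0.001], [0.001, 0.011, -1.0]]
q [-0.934  0.488  0.362  1.336 -0.166  1.338 -0.569]
r 0.1772 angle 101.1
```

step_arm(increments=[0,0,0,0,0,0,45,0,0,0,0,0,0,45,0,0,0,0,0,0,45,0,0,-0.2,0,0,0,45,0,0,-0.6,0,0,0,45,0,0,-0.8,0,0,0,45,-0.5,0,-0.3,0,0,0,45,-0.9,0,0,0,0,0,45])

```text
clock: 6.9
position: [0.5556, 0.3496, 0.2645]
eef_rot: [[-0.018, 1.0, 0.004], [1.0, 0.018, 0.006], [0.006, 0.004, -1.0]]
contact_force: [1.8, 0.2, -0.2]
opening: 0.529
```

```bash
python3 -c "
from h import *
st()
snap('side','s9',(150,30,350,180),4);snap('top','t9',(60,100,260,250),4)"
```

```text
6.9 [0.5556 0.3496 0.2645] op 45.2 F [ 1.8  0.2 -0.2] M [-0.   -0.02  0.01]
[[-0.018, 1.0, 0.004], [1.0, 0.018, 0.006], [0.006, 0.004, -1.0]]
q [-0.904  0.388  0.383  1.309 -0.146  1.465 -0.515]
```

View pics/s9.png

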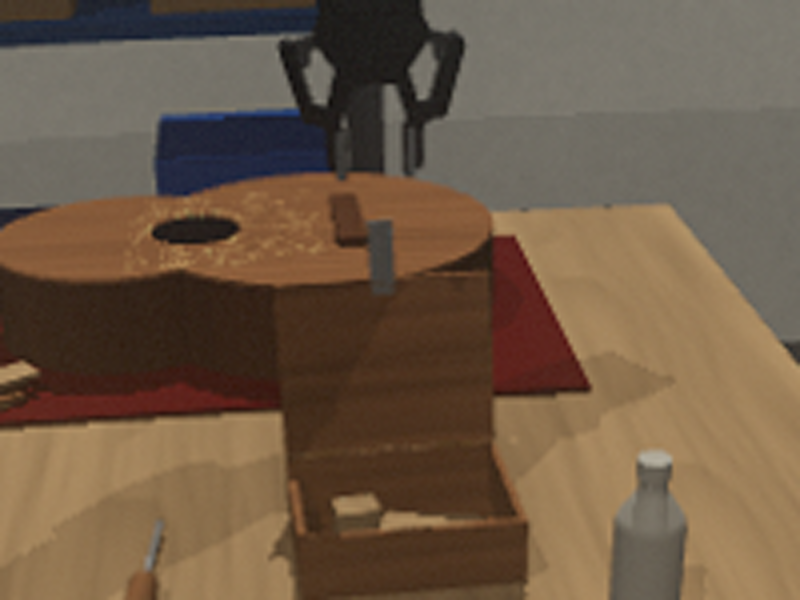

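View pics/t9.png

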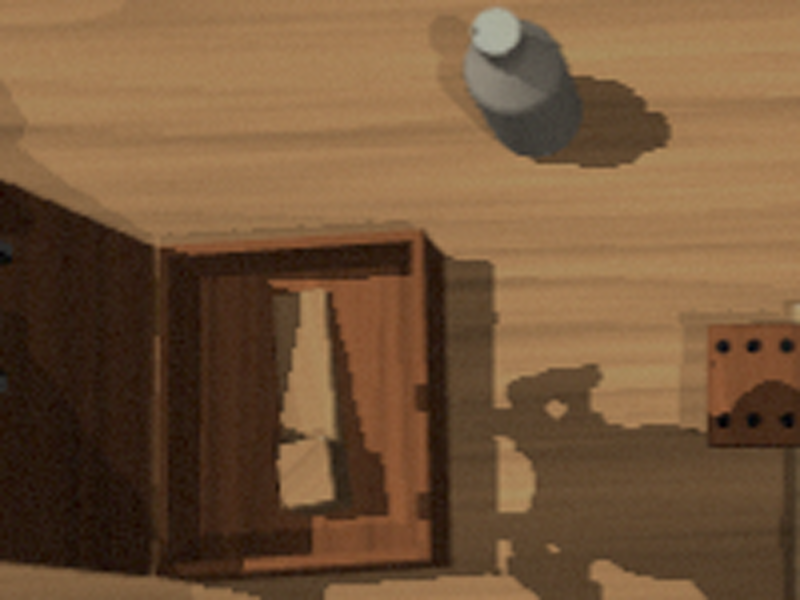

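Lid stays open on its stop. In the top view the wedge tail top is at crop (282..335, 440..505) and the thin tip at (314,290).

```bash
python3 -c "
from h import *
g=lambda x,y:(60+(x+.5)/4-.5,100+(y+.5)/4-.5)
C=[onz('top',g(*p),.046) for p in ((280,446),(331,437),(335,500),(284,508))]
print(np.round(C,4),[np.linalg.norm(C[i]-C[(i+1)%4]).round(4) for i in range(4)])
c=np.mean(C,0);print('tail centre',c)
T=[onz('top',g(*p),.012) for p in ((301,290),(326,290))];t=np.mean(T,0);print('tip',np.round(T,4),t)
d=t-c;print('len',np.hypot(*d[:2]),'yaw',np.degrees(np.arctan2(d[1],d[0])))
# ramp foot edges at z=.030: 
print([onz('top',g(*p),.03).round(4) for p in ((283,425),(335,440))])
s=sense();p=s['position']
for dz in (-.014,.03): print(dz,((proj('side',np.array(p)+[-.0225,-.011,dz])-[150,30])*4))
snap('x','t9z',(120,165,175,235),10,'pics/t9_raw.png')
"
```

```text
[[0.541  0.2969 0.046 ]
 [0.5449 0.2699 0.046 ]
 [0.5112 0.2672 0.046 ]
 [0.5079 0.294  0.046 ]] [np.float64(0.0272), np.float64(0.0337), np.float64(0.027), np.float64(0.0332)]
tail centre [0.52626491 0.28199523 0.046     ]
tip [[0.6339 0.2975 0.012 ]
 [0.6334 0.2835 0.012 ]] [0.6336824 0.2904852 0.012    ]
len 0.10775248274764324 yaw 4.519096736686412
[array([0.5549, 0.3004, 0.03  ]), array([0.5457, 0.2722, 0.03  ])]
-0.014 [350.18083989 233.88881679]
0.03 [348.10014426 176.31459616]
```

View pics/t9z.png

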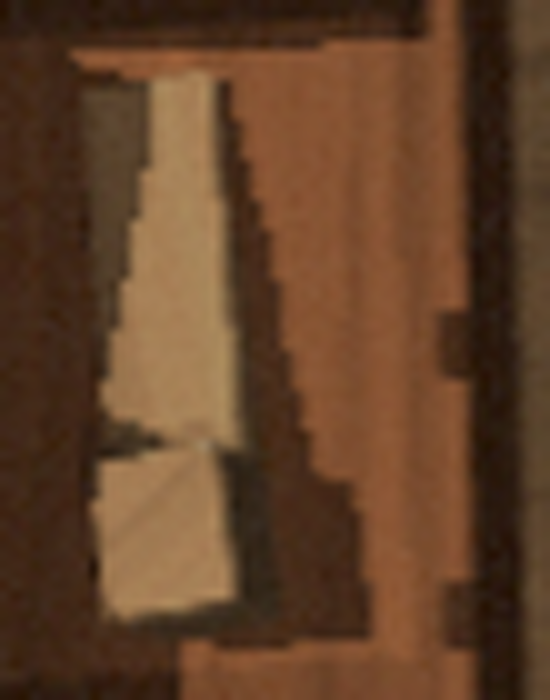

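```bash
python3 -c "
from h import *
g=lambda x,y:(120+(x+.5)/10-.5,165+(y+.5)/10-.5)
C=[onz('top',g(*p),.046) for p in ((95,462),(215,446),(237,597),(108,618))]
print(np.round(C,4),[np.linalg.norm(C[i]-C[(i+1)%4]).round(4) for i in range(4)])
c=np.mean(C,0);print('tail centre',c)
T=[onz('top',g(*p),.012) for p in ((84,84),(217,74))];t=np.mean(T,0);print('tip',np.round(T,4),t,np.linalg.norm(T[0]-T[1]))
d=t-c;print('len',np.hypot(*d[:2]),'yaw',np.degrees(np.arctan2(d[1],d[0])))
for a,b in((3,0),(2,1),(1,0),(2,3)):
  d=C[b]-C[a];print(np.degrees(np.arctan2(d[1],d[0])))
d=T[0]-T[1];print(np.degrees(np.arctan2(d[1],d[0])))
"
```

```text
[[0.5418 0.2981 0.046 ]
 [0.5444 0.2727 0.046 ]
 [0.512  0.2675 0.046 ]
 [0.5085 0.2946 0.046 ]] [np.float64(0.0255), np.float64(0.0328), np.float64(0.0273), np.float64(0.0335)]
tail centre [0.52670422 0.28322307 0.046     ]
tip [[0.6326 0.3129 0.012 ]
 [0.6338 0.2832 0.012 ]] [0.63320226 0.29806742 0.012     ] 0.029710129042364315
len 0.10752761220538071 yaw 7.935110830336498
6.044397160879394
9.194222843571323
95.7288324914079
97.3654217664526
92.42024731692035
```

```bash
python3 -c "
from h import *
st();plan([.5267,.283,.18],97.5,turn=6.9)"
```

```text
7.0 [0.5585 0.3405 0.2648] op 44.9 F [ 1.7 -1.1  0.9] M [-0.02 -0.1  -0.  ]
[[-0.006, 1.0, 0.005], [1.0, 0.006, 0.003], [0.003, 0.005, -1.0]]
q [-0.899  0.383  0.391  1.315 -0.143  1.465 -0.514]
turn [  0.4   0.1 -97.2] world d [-31.8 -57.5 -84.8] rows 15
[-0.096, -0.054, 0.141, 0.02, 0.01, -6.48, 85]
[-0.089, -0.065, 0.141, 0.02, 0.01, -6.48, 85]
[-0.081, -0.074, 0.141, 0.02, 0.01, -6.48, 85]
[-0.072, -0.083, 0.141, 0.02, 0.01, -6.48, 85]
[-0.063, -0.091, 0.141, 0.02, 0.01, -6.48, 85]
[-0.052, -0.097, 0.141, 0.02, 0.01, -6.48, 85]
[-0.041, -0.102, 0.141, 0.02, 0.01, -6.48, 85]
[-0.029, -0.106, 0.141, 0.02, 0.01, -6.48, 85]
[-0.017, -0.109, 0.141, 0.02, 0.01, -6.48, 85]
[-0.005, -0.11, 0.141, 0.02, 0.01, -6.48, 85]
[0.008, -0.11, 0.141, 0.02, 0.01, -6.48, 85]
[0.02, -0.108, 0.141, 0.02, 0.01, -6.48, 85]
[0.032, -0.105, 0.141, 0.02, 0.01, -6.48, 85]
[0.044, -0.101, 0.141, 0.02, 0.01, -6.48, 85]
[0.055, -0.095, 0.141, 0.02, 0.01, -6.48, 85]
```

step_arm(increments=[-0.16,-0.06,0,0,0,-6.5,50,-0.15,-0.08,0,0,0,-6.5,50,-0.12,-0.1,0,0,0,-6.5,50,-0.1,-0.11,0,0,0,-6.5,50,-0.08,-0.12,0,0,0,-6.5,50,-0.06,-0.12,0,0,0,-6.5,50,-0.04,-0.12,0.1,0,0,-6.5,50,-0.03,-0.12,0.2,0,0,-6.5,50,-0.02,-0.12,0.2,0,0,-6.5,50,0,-0.11,0.2,0,0,-6.5,50,0.01,-0.11,0.2,0,0,-6.5,50,0.02,-0.1,0.2,0,0,-6.5,50])

```text
clock: 8.0
position: [0.5302, 0.2797, 0.2313]
eef_rot: [[-0.989, 0.149, 0.015], [0.149, 0.989, 0.015], [-0.012, 0.018, -1.0]]
contact_force: [0.2, -0.3, 0.6]
opening: 0.58
```

```bash
python3 -c "
from h import *
st();plan([.5267,.283,.12],97.5,turn=6.9)"
```

```text
8.0 [0.5302 0.2797 0.2313] op 49.5 F [ 0.2 -0.3  0.6] M [-0.02 -0.02 -0.02]
[[-0.989, 0.149, 0.015], [0.149, 0.989, 0.015], [-0.012, 0.018, -1.0]]
q [-0.736  0.247  0.214  1.534 -0.059  1.346  0.905]
turn [  0.9   0.8 -16.1] world d [  -3.5    3.3 -111.3] rows 4
[0.033, 0.005, 0.696, 0.22, 0.21, -4.02, 85]
[0.03, 0.01, 0.696, 0.22, 0.21, -4.02, 85]
[0.027, 0.015, 0.696, 0.22, 0.21, -4.02, 85]
[0.023, 0.019, 0.696, 0.22, 0.21, -4.02, 85]
```

step_arm(increments=[0.03,0,0.5,0.3,0.3,-5,50,0.03,0.02,0.6,0.3,0.3,-5,50,0.02,0.02,0.6,0.3,0.2,-5,50,0,0.02,0.6,0,0,-1,50,0,0,0.2,0,0,0,50,0,0,0,0,0,0,50])

```text
clock: 8.5
position: [0.5284, 0.2823, 0.1322]
eef_rot: [[-0.989, -0.146, 0.004], [-0.146, 0.989, 0.005], [-0.005, 0.004, -1.0]]
contact_force: [0.5, 0.3, 0.2]
opening: 0.589
```

```bash
python3 -c "
from h import *
st();plan([.5267,.283,-.012],97.5,turn=6.9)"
```

```text
8.5 [0.5284 0.2823 0.1322] op 50.3 F [0.5 0.3 0.2] M [-0.02  0.03 -0.01]
[[-0.989, -0.146, 0.004], [-0.146, 0.989, 0.005], [-0.005, 0.004, -1.0]]
q [-0.704  0.323  0.169  1.648 -0.06   1.169  1.197]
turn [0.2 0.3 0.9] world d [  -1.7    0.7 -144.2] rows 5
[0.011, 0.002, 0.721, 0.05, 0.05, 0.18, 85]
[0.011, 0.002, 0.721, 0.05, 0.05, 0.18, 85]
[0.01, 0.003, 0.721, 0.05, 0.05, 0.18, 85]
[0.009, 0.004, 0.721, 0.05, 0.05, 0.18, 85]
[0.009, 0.004, 0.721, 0.05, 0.05, 0.18, 85]
```

step_arm(increments=[0.02,0,0.6,0.2,0.2,0.4,50,0.02,0.01,0.6,0,0,0.4,50,0,0,0.5,0,0,0,50,0,0,0,0,0,0,50])

```text
clock: 8.83
position: [0.5305, 0.2844, 0.0693]
eef_rot: [[-0.992, -0.126, 0.008], [-0.126, 0.992, 0.006], [-0.009, 0.005, -1.0]]
contact_force: [-0.4, -0.6, -0.6]
opening: 0.584
```

```bash
python3 -c "
from h import *
st()
snap('side','s10',(200,90,300,165),8);snap('top','t10',(60,100,260,250),4)"
```

```text
8.83 [0.5305 0.2844 0.0693] op 49.9 F [-0.4 -0.6 -0.6] M [-0.03  0.02 -0.04]
[[-0.992, -0.126, 0.008], [-0.126, 0.992, 0.006], [-0.009, 0.005, -1.0]]
q [-0.702  0.389  0.165  1.704 -0.073  1.045  1.184]
```

View pics/s10.png

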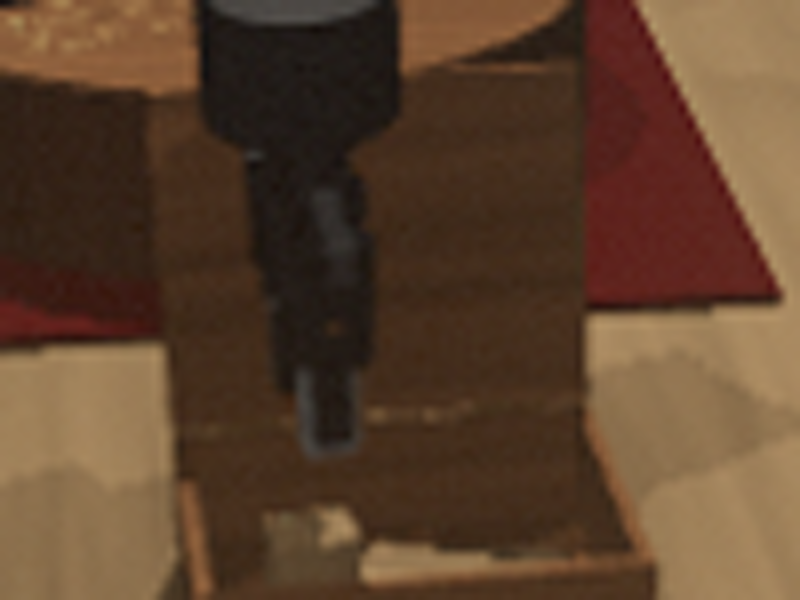

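View pics/t10.png

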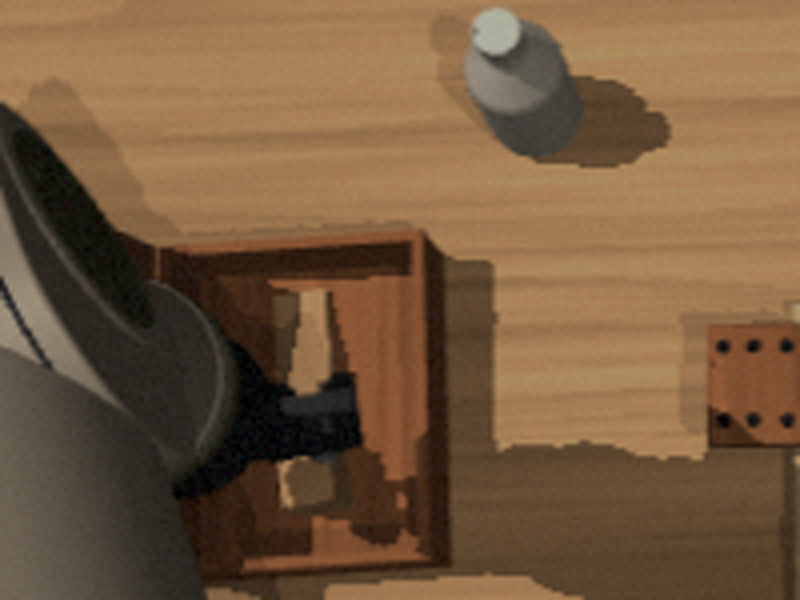

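step_arm(increments=[0.06,0,0.3,0.2,0.2,0,50,0.05,-0.02,0.5,0.2,0.2,0,50,0,-0.02,0.5,0,0,0,50,0,0,0.3,0,0,0,50,0,0,0,0,0,0,50])

```text
clock: 9.35
position: [0.5341, 0.2871, 0.0153]
eef_rot: [[-0.992, -0.124, 0.017], [-0.124, 0.992, 0.008], [-0.018, 0.006, -1.0]]
contact_force: [-1.4, -0.7, -0.5]
opening: 0.587
```

```bash
python3 -c "
from h import *
st()
snap('side','s11',(200,90,300,165),8);plan([.5267,.283,-.012],97.5)"
```

```text
9.35 [0.5341 0.2871 0.0153] op 50.1 F [-1.4 -0.7 -0.5] M [-0.04  0.1  -0.05]
[[-0.992, -0.124, 0.017], [-0.124, 0.992, 0.008], [-0.018, 0.006, -1.0]]
q [-0.697  0.457  0.157  1.737 -0.083  0.935  1.188]
turn [ 0.4  1.1 -0.4] world d [ -7.8  -4.4 -28.4] rows 1
[0.222, -0.089, 0.705, 0.37, 1.11, -0.37, 85]
```

View pics/s11.png

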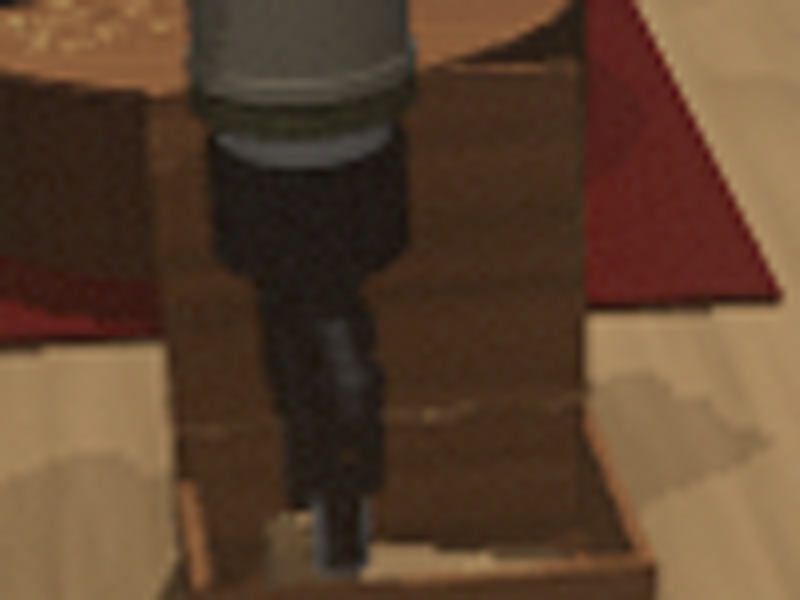

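step_arm(increments=[0.13,-0.05,0,0.2,0.8,-0.2,50,0.12,-0.04,0,0.2,0.7,-0.2,50,0,0,0,0,0,0,50])

```text
clock: 9.65
position: [0.5257, 0.283, 0.0193]
eef_rot: [[-0.991, -0.132, -0.006], [-0.132, 0.991, -0.0], [0.006, 0.0, -1.0]]
contact_force: [-1.3, -0.3, 0.3]
opening: 0.583
```

```bash
python3 -c "
from h import *
st();plan([.5267,.283,-.012],97.5)"
```

```text
9.65 [0.5257 0.283  0.0193] op 49.8 F [-1.3 -0.3  0.3] M [ 0.04 -0.03  0.01]
[[-0.991, -0.132, -0.006], [-0.132, 0.991, -0.0], [0.006, 0.0, -1.0]]
q [-0.694  0.451  0.155  1.735 -0.085  0.967  1.197]
turn [ 0.  -0.4  0.1] world d [  1.   -0.  -31.3] rows 1
[-0.031, -0.004, 0.784, 0.02, -0.37, 0.06, 85]
```

step_arm(increments=[0.02,0,0.25,0,0.1,0,50,0.02,0,0.25,0,0.2,0,50,0.02,-0.01,0.2,0,0.2,0,50,0,0,0,0,0,0,50])

```text
clock: 9.98
position: [0.5239, 0.283, -0.0091]
eef_rot: [[-0.991, -0.132, -0.013], [-0.132, 0.991, 0.001], [0.013, 0.002, -1.0]]
contact_force: [-1.1, 0.2, -0.1]
opening: 0.583
```

```bash
python3 -c "
from h import *
st();plan([.5267,.283,-.012],97.5)
snap('side','s12',(200,90,300,165),8)
snap('top','t12',(60,100,260,250),4)"
```

```text
9.98 [ 0.5239  0.283  -0.0091] op 49.8 F [-1.1  0.2 -0.1] M [-0.02  0.02 -0.02]
[[-0.991, -0.132, -0.013], [-0.132, 0.991, 0.001], [0.013, 0.002, -1.0]]
q [-0.687  0.49   0.148  1.748 -0.097  0.921  1.206]
turn [ 0.1 -0.7  0.1] world d [ 2.8 -0.  -2.9] rows 1
[-0.069, -0.01, 0.071, 0.13, -0.74, 0.06, 85]
```

View pics/s12.png

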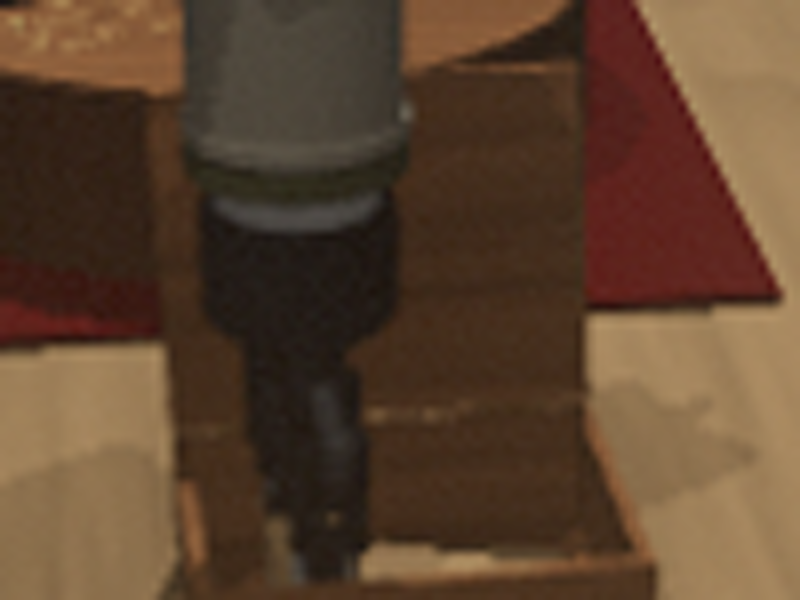

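View pics/t12.png

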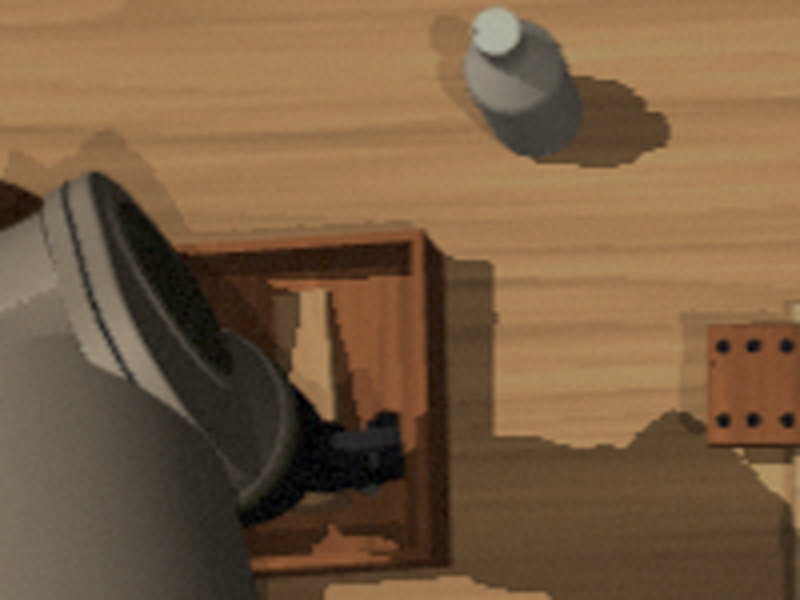

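```bash
python3 -c "
from h import *
p=sense()['position'];print(p)
print((proj('side',p+[.003,-.025,.04])-[200,90])*8)
for q in ((.5085,.2946),(.512,.2675),(.5444,.2727),(.5418,.2981)): print((proj('side',[*q,.046])-[200,90])*8)
"
```

```text
[ 0.52462631  0.28333893 -0.00783493]
[312.66386305 587.32563645]
[256.74088158 516.50170915]
[270.01815293 547.9673606 ]
[350.8485079  536.35592397]
[338.7855906  507.07785098]
```

step_arm(increments=[0.04,0,0.06,0.1,-0.7,0,50,0,0,0,0,0,0,20,0,0,0,0,0,0,15,0,0,0,0,0,0,15,0,0,0,0,0,0,15,0,0,0,0,0,0,15], grip_force=50)

```text
clock: 10.58
position: [0.5233, 0.2835, -0.0095]
eef_rot: [[-0.991, -0.132, 0.003], [-0.132, 0.991, 0.002], [-0.003, 0.001, -1.0]]
contact_force: [-0.3, 0.2, -0.7]
opening: 0.32
```

```bash
python3 -c "
from h import *
st()
snap('side','s13',(200,90,300,165),8)
"
```

```text
10.58 [ 0.5233  0.2835 -0.0095] op 27.3 F [-0.3  0.2 -0.7] M [-0.04  0.02 -0.02]
[[-0.991, -0.132, 0.003], [-0.132, 0.991, 0.002], [-0.003, 0.001, -1.0]]
q [-0.696  0.48   0.15   1.764 -0.088  0.9    1.196]
```

View pics/s13.png

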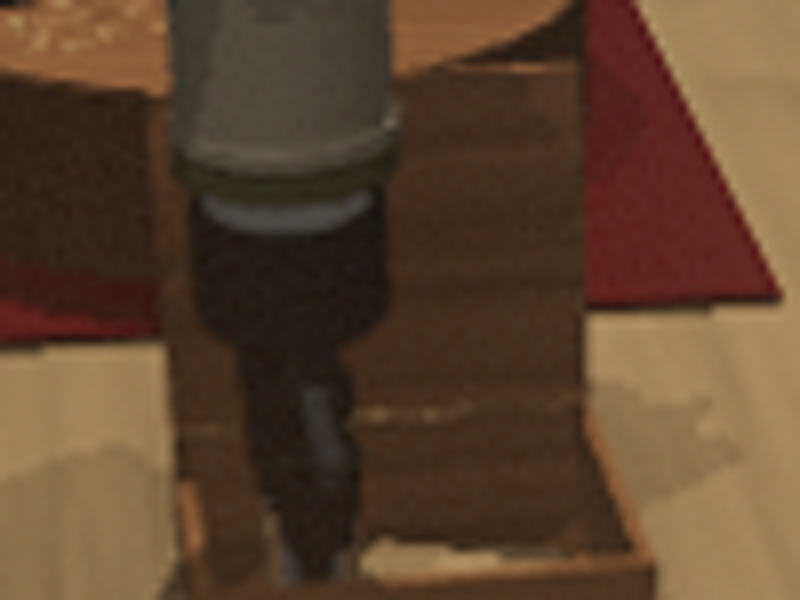

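step_arm(increments=[0,0,-0.2,0,0,0,15,0,0,-0.4,0,0,0,15,0,0,-0.6,0,0,0,15,0,0,-0.8,0,0,0,15,0,0,-0.8,0,0,0,15,0,0,-0.4,0,0,0,15,0,0,0,0,0,0,15])

```text
clock: 11.22
position: [0.5215, 0.2819, 0.1252]
eef_rot: [[-0.991, -0.131, -0.001], [-0.131, 0.991, -0.001], [0.001, -0.001, -1.0]]
contact_force: [0.1, 0.5, -1.5]
opening: 0.32
```

```bash
python3 -c "
from h import *
st()
snap('side','s14',(180,40,320,145),5.5)
snap('top','t14',(60,100,260,250),4)
plan([.414,-.0615,.09],88.4)
"
```

```text
11.22 [0.5215 0.2819 0.1252] op 27.4 F [ 0.1  0.5 -1.5] M [-0.04 -0.02  0.02]
[[-0.991, -0.131, -0.001], [-0.131, 0.991, -0.001], [0.001, -0.001, -1.0]]
q [-0.714  0.321  0.171  1.666 -0.058  1.16   1.174]
turn [-0.2 -0.2  9.1] world d [-106.4 -342.8  -31.9] rows 11
[0.341, -0.74, 0.076, -0.01, -0.02, 0.83, 85]
[0.331, -0.745, 0.075, -0.01, -0.02, 0.83, 85]
[0.32, -0.75, 0.075, -0.01, -0.02, 0.83, 85]
[0.309, -0.755, 0.075, -0.01, -0.02, 0.83, 85]
[0.298, -0.759, 0.074, -0.01, -0.02, 0.83, 85]
[0.287, -0.763, 0.074, -0.01, -0.02, 0.83, 85]
[0.276, -0.767, 0.074, -0.01, -0.02, 0.83, 85]
[0.265, -0.771, 0.074, -0.01, -0.02, 0.83, 85]
[0.254, -0.775, 0.073, -0.01, -0.02, 0.83, 85]
[0.243, -0.779, 0.073, -0.01, -0.02, 0.83, 85]
[0.231, -0.782, 0.073, -0.01, -0.02, 0.83, 85]
```

View pics/s14.png

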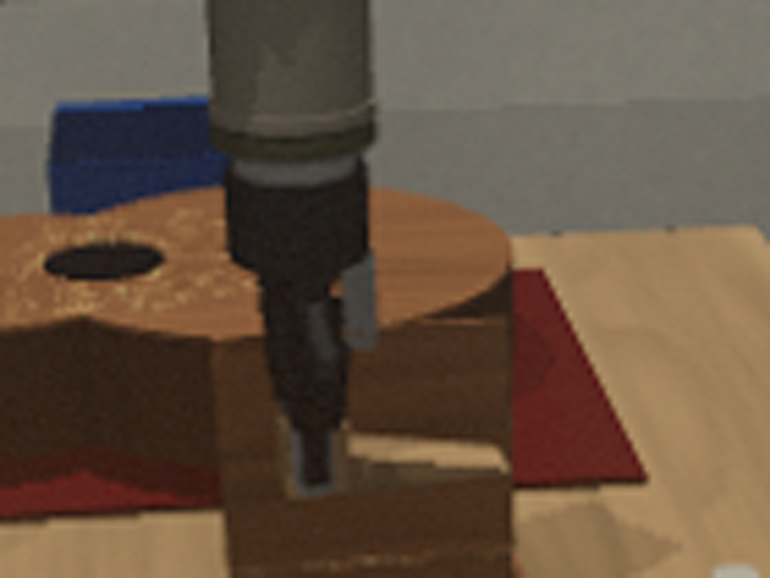

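View pics/t14.png

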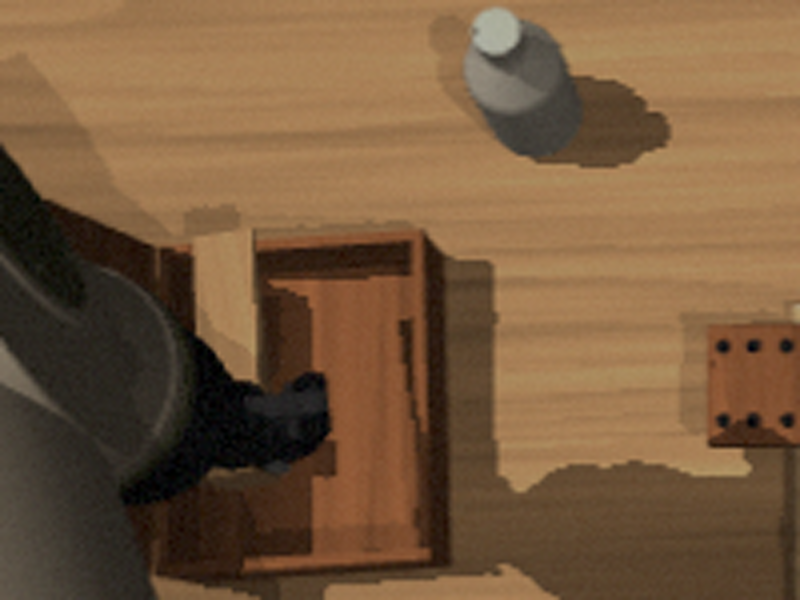

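Wedge held level: tail at crop (313,460) and tip at (505,460) in the side view. Now the transfer to the lane.

step_arm(increments=[0.34,-0.74,0,0,0,0.8,15,0.33,-0.74,0,0,0,0.8,15,0.32,-0.75,0,0,0,0.8,15,0.31,-0.75,0,0,0,0.8,15,0.3,-0.76,0,0,0,0.8,15,0.29,-0.76,0,0,0,0.8,15,0.28,-0.77,0,0,0,0.8,15,0.27,-0.77,0,0,0,0.8,15,0.25,-0.77,0,0,0,0.8,15,0.24,-0.6,0,0,0,0.8,15,0.1,-0.3,0,0,0,0.8,15,0,0,0,0,0,0,15])

```text
clock: 12.32
position: [0.4019, -0.0484, 0.106]
eef_rot: [[-0.999, 0.025, -0.031], [0.025, 1.0, -0.01], [0.031, -0.011, -0.999]]
contact_force: [1.0, 0.4, -1.6]
opening: 0.324
```

```bash
python3 -c "
from h import *
st()
plan([.412,-.0615,.06],88.4,step=25)
"
```

```text
12.32 [ 0.4019 -0.0484  0.106 ] op 27.6 F [ 1.   0.4 -1.6] M [-0.   -0.07 -0.01]
[[-0.999, 0.025, -0.031], [0.025, 1.0, -0.01], [0.031, -0.011, -0.999]]
q [-0.412 -0.061  0.403  2.129  0.038  1.1    1.518]
turn [-0.6 -1.8  0.2] world d [ 10.1 -13.1 -46. ] rows 2
[-0.147, -0.155, 0.572, -0.31, -0.88, 0.08, 85]
[-0.139, -0.157, 0.573, -0.31, -0.88, 0.08, 85]
```

step_arm(increments=[-0.15,-0.15,0,-0.3,-0.9,0,15,-0.14,-0.15,0.1,-0.3,-0.8,0,15,0,0,0.2,0,0,0,15,0,0,0,0,0,0,15])

```text
clock: 12.65
position: [0.4147, -0.0593, 0.0911]
eef_rot: [[-1.0, 0.021, 0.0], [0.021, 1.0, 0.001], [-0.0, 0.001, -1.0]]
contact_force: [-0.5, 0.3, -1.9]
opening: 0.323
```

```bash
python3 -c "
from h import *
st()
plan([.415,-.0615,.03],88.4,step=25)
snap('side','s15',(180,150,320,255),5.5)
snap('top','t15',(220,150,420,300),4)
"
```

```text
12.65 [ 0.4147 -0.0593  0.0911] op 27.6 F [-0.5  0.3 -1.9] M [ 0.03  0.06 -0.  ]
[[-1.0, 0.021, 0.0], [0.021, 1.0, 0.001], [-0.0, 0.001, -1.0]]
q [-0.395 -0.033  0.427  2.14   0.015  1.032  1.573]
turn [0.  0.  0.4] world d [  0.3  -2.2 -61.1] rows 3
[-0.003, -0.019, 0.509, 0.01, 0.01, 0.12, 85]
[-0.003, -0.018, 0.509, 0.01, 0.01, 0.12, 85]
[-0.003, -0.018, 0.509, 0.01, 0.01, 0.12, 85]
```

View pics/s15.png

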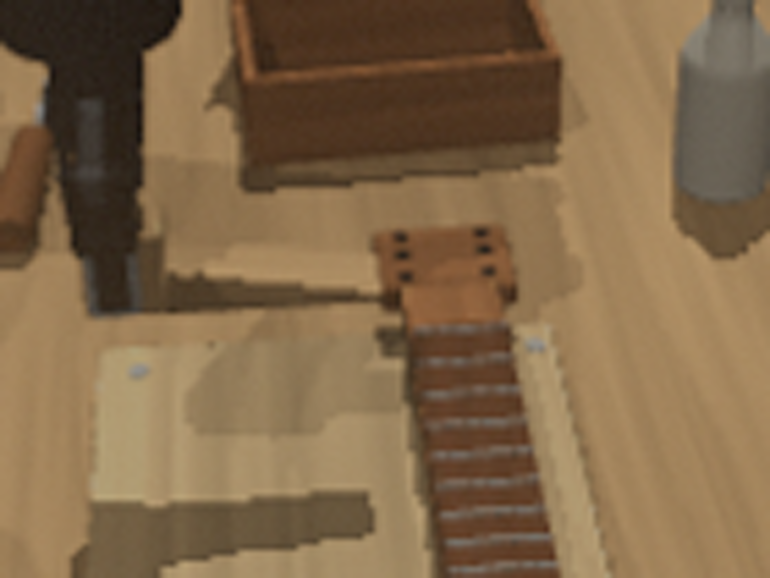

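View pics/t15.png

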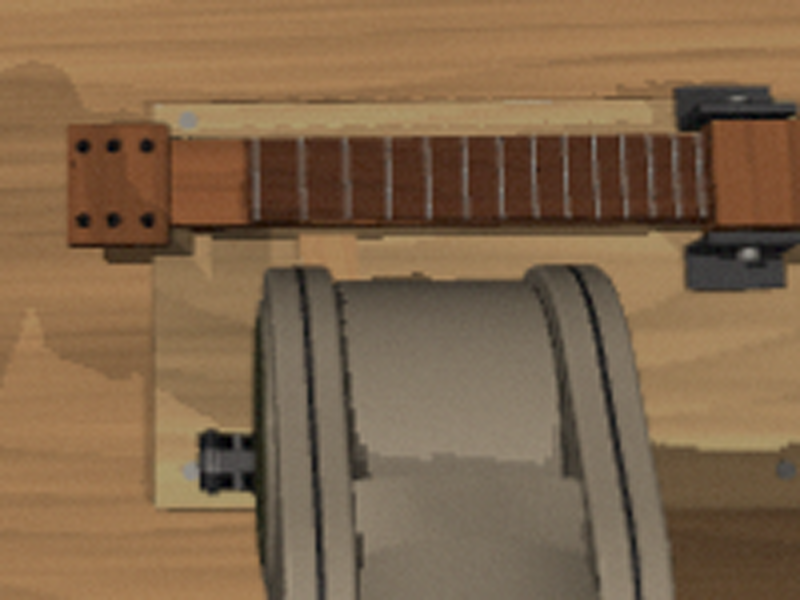

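View pics/s15_raw.png

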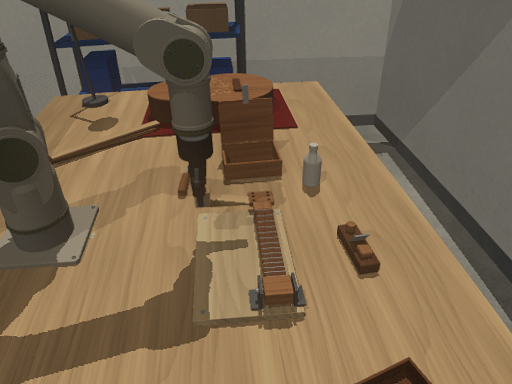

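step_arm(increments=[0,-0.02,0.4,0,0,0.1,15,0,-0.02,0.5,0,0,0.1,15,0,-0.02,0.5,0,0,0.1,15,0,0,0.3,0,0,0,15,0,0,0,0,0,0,15])

```text
clock: 13.17
position: [0.4179, -0.0585, 0.0229]
eef_rot: [[-1.0, 0.021, 0.005], [0.021, 1.0, 0.001], [-0.005, 0.001, -1.0]]
contact_force: [-0.8, -0.2, -1.5]
opening: 0.323
```

```bash
python3 -c "
from h import *
st()
plan([.415,-.0615,.005],88.4,step=25)
p=sense()['position']
snap('side','s16',(180,180,320,285),5.5)
for x in (-.0145,.0205,.1105): print(((proj('side',[p[0]+x,p[1]-.014,p[2]+.0155])-[180,180])*5.5).round())
"
```

```text
13.17 [ 0.4179 -0.0585  0.0229] op 27.6 F [-0.8 -0.2 -1.5] M [ 0.    0.08 -0.04]
[[-1.0, 0.021, 0.005], [0.021, 1.0, 0.001], [-0.005, 0.001, -1.0]]
q [-0.387  0.093  0.437  2.196 -0.053  0.857  1.633]
turn [0.  0.3 0.4] world d [ -2.9  -3.  -17.9] rows 1
[0.074, -0.077, 0.447, 0.04, 0.26, 0.41, 85]
[102. 281.]
[182. 275.]
[385. 259.]
```

View pics/s16.png

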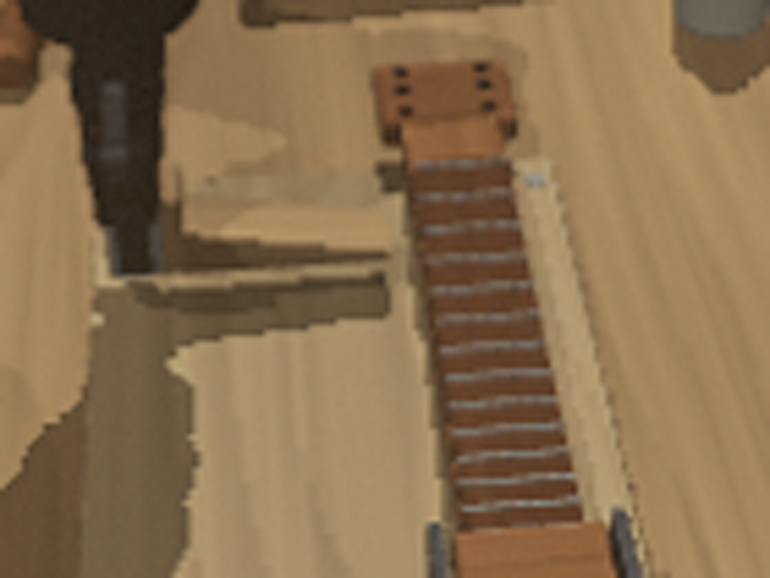

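step_arm(increments=[0.04,-0.04,0.15,0,0.2,0.2,15,0.04,-0.04,0.15,0,0.1,0.2,15,0,0,0.08,0,0,0,15,0,0,0,0,0,0,15])

```text
clock: 13.55
position: [0.4169, -0.061, 0.0097]
eef_rot: [[-1.0, 0.027, 0.003], [0.027, 1.0, 0.001], [-0.003, 0.001, -1.0]]
contact_force: [0.4, -0.3, -1.8]
opening: 0.323
```

```bash
python3 -c "
from h import *
st()
plan([.415,-.0615,.0025],88.4,step=25)"
```

```text
13.55 [ 0.4169 -0.061   0.0097] op 27.6 F [ 0.4 -0.3 -1.8] M [0.05 0.06 0.04]
[[-1.0, 0.027, 0.003], [0.027, 1.0, 0.001], [-0.003, 0.001, -1.0]]
q [-0.379  0.12   0.439  2.205 -0.071  0.826  1.649]
turn [0.1 0.2 0.1] world d [-1.9 -0.5 -7.2] rows 1
[0.048, -0.014, 0.18, 0.08, 0.17, 0.06, 85]
```

step_arm(increments=[0,0,0.08,0,0.1,0,15,0,0,0.08,0,0.1,0,15,0,0,0.04,0,0,0,15,0,0,0.03,0,0,0,15])

```text
clock: 13.88
position: [0.4178, -0.0609, 0.0018]
eef_rot: [[-1.0, 0.027, 0.0], [0.027, 1.0, 0.003], [-0.0, 0.003, -1.0]]
contact_force: [-21.8, 1.2, 55.6]
opening: 0.325
```

```bash
python3 -c "
from h import *
st()"
```

```text
13.88 [ 0.4178 -0.0609  0.0018] op 27.7 F [-21.8   1.2  55.6] M [0.03 4.17 0.08]
[[-1.0, 0.027, 0.0], [0.027, 1.0, 0.003], [-0.0, 0.003, -1.0]]
q [-0.375  0.142  0.437  2.206 -0.086  0.809  1.662]
```

Contact with the board, firmer than wanted at 55 N, so I'm easing off.

step_arm(increments=[0,0,-0.03,0,0,0,15,0,0,0,0,0,0,15])

```text
clock: 14.05
position: [0.4184, -0.061, 0.0037]
eef_rot: [[-1.0, 0.027, 0.001], [0.027, 1.0, 0.003], [-0.001, 0.003, -1.0]]
contact_force: [0.2, -0.0, -1.9]
opening: 0.322
```

```bash
python3 -c "
from h import *
st()
snap('side','s17',(180,180,320,285),5.5)"
```

```text
14.05 [ 0.4184 -0.061   0.0037] op 27.5 F [ 0.2 -0.  -1.9] M [ 0.03  0.05 -0.06]
[[-1.0, 0.027, 0.001], [0.027, 1.0, 0.003], [-0.001, 0.003, -1.0]]
q [-0.375  0.138  0.438  2.204 -0.085  0.814  1.661]
```

View pics/s17.png

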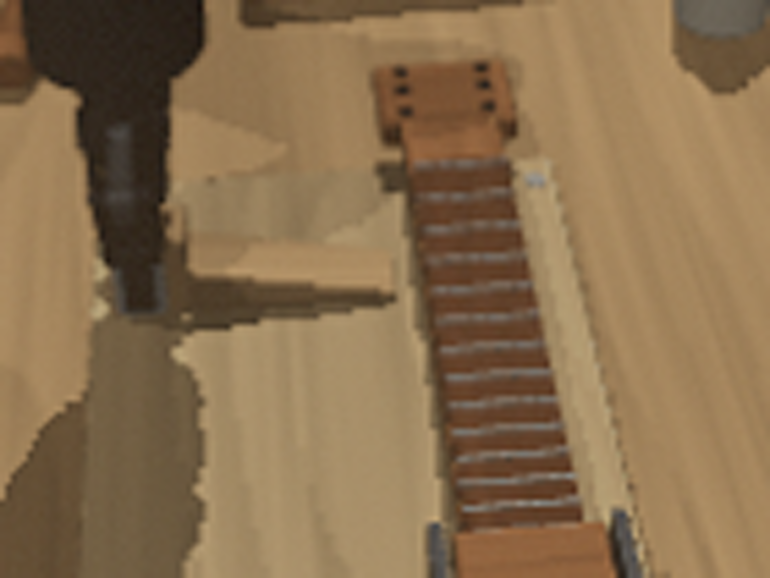

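```bash
python3 -c "
from h import *
h=lambda x,y:(180+(x+.5)/5.5-.5,180+(y+.5)/5.5-.5)
print('tip near bottom',onz('side',h(395,299),.019))
print('tip near top',onz('side',h(393,289),.025))
print('ramp start top near',onz('side',h(188,273),.043))
for p in ((412,225),(440,415)): print('neck front edge top',onz('side',h(*p),.058))
p=sense()['position'];print(p)
# predicted line of neck edge
for q in ((.5419,-.03,.034),(.5412,-.0651,.034),(.5412,-.0651,.056)): print(((proj('side',q)-[180,180])*5.5).round())
"
```

```text
tip near bottom [ 0.5309544  -0.07585375  0.019     ]
tip near top [ 0.53014636 -0.0760479   0.025     ]
ramp start top near [ 0.44032524 -0.07560386  0.043     ]
neck front edge top [ 0.5394022 -0.0734389  0.058    ]
neck front edge top [ 0.53660805 -0.19581198  0.058     ]
[ 0.41834203 -0.06091274  0.00353879]
[405. 207.]
[412. 254.]
[412. 215.]
```

step_arm(increments=[-0.15,0,0,0,0,0,15,-0.3,0,0,0,0,0,15,-0.3,0,0,0,0,0,15,-0.25,0,0,0,0,0,15,-0.1,0,0,0,0,0,15,0,0,0,0,0,0,15,0,0,0,0,0,0,15])

```text
clock: 14.68
position: [0.4652, -0.0618, 0.0022]
eef_rot: [[-1.0, 0.026, 0.0], [0.026, 1.0, 0.003], [-0.0, 0.003, -1.0]]
contact_force: [-0.5, 1.0, -0.5]
opening: 0.32
```

```bash
python3 -c "
from h import *
st()
plan([.47,-.0622,.0035],88.4,step=25)"
```

```text
14.68 [ 0.4652 -0.0618  0.0022] op 27.3 F [-0.5  1.  -0.5] M [-0.03  0.07  0.  ]
[[-1.0, 0.026, 0.0], [0.026, 1.0, 0.003], [-0.0, 0.003, -1.0]]
q [-0.356  0.243  0.431  2.093 -0.141  0.832  1.704]
turn [0.2 0.  0.1] world d [ 4.8 -0.4  1.3] rows 1
[-0.12, -0.007, -0.034, 0.17, 0.01, 0.09, 85]
```

```bash
python3 -c "
from h import *
for n in ('side','top'):
  im=np.mean([camera(n).astype(float) for _ in range(4)],0); np.save('pics/base_'+n+'.npy',im)
st()
snap('side','s18',(200,180,300,255),8)"
```

```text
15.08 [ 0.4651 -0.0617  0.0025] op 27.4 F [-0.2 -0.5 -0.7] M [ 0.01  0.03 -0.  ]
[[-1.0, 0.026, 0.001], [0.026, 1.0, 0.003], [-0.001, 0.003, -1.0]]
q [-0.356  0.242  0.431  2.093 -0.141  0.832  1.704]
```

View pics/s18.png

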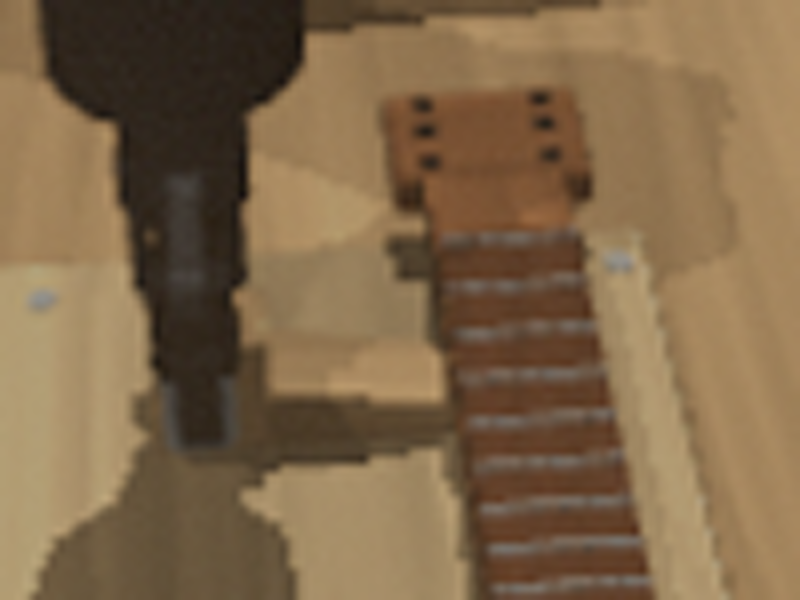

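step_arm(increments=[-0.08,0,0,0,0,0,15,-0.08,0,0,0,0,0,15,0,0,0,0,0,0,15])

```text
clock: 15.38
position: [0.4722, -0.0618, 0.0027]
eef_rot: [[-1.0, 0.026, 0.001], [0.026, 1.0, 0.004], [-0.001, 0.004, -1.0]]
contact_force: [0.2, 0.3, -1.4]
opening: 0.32
```

```bash
python3 -c "
from h import *
st()"
```

```text
15.38 [ 0.4722 -0.0618  0.0027] op 27.3 F [ 0.2  0.3 -1.4] M [ 0.    0.01 -0.04]
[[-1.0, 0.026, 0.001], [0.026, 1.0, 0.004], [-0.001, 0.004, -1.0]]
q [-0.353  0.256  0.43   2.076 -0.148  0.836  1.709]
```

step_arm(increments=[-0.07,0,0,0,0,0,15,0,0,0,0,0,0,15])

```text
clock: 15.55
position: [0.4755, -0.0619, 0.0027]
eef_rot: [[-1.0, 0.026, 0.001], [0.026, 1.0, 0.004], [-0.001, 0.004, -1.0]]
contact_force: [0.5, 1.0, -1.3]
opening: 0.319
```

step_arm(increments=[-0.06,0,0,0,0,0,15,0,0,0,0,0,0,15])

```text
clock: 15.72
position: [0.478, -0.062, 0.0025]
eef_rot: [[-1.0, 0.026, 0.001], [0.026, 1.0, 0.003], [-0.001, 0.003, -1.0]]
contact_force: [0.4, 0.7, -0.5]
opening: 0.323
```

step_arm(increments=[-0.06,0,0,0,0,0,15,0,0,0,0,0,0,15])

```text
clock: 15.88
position: [0.4803, -0.0621, 0.0023]
eef_rot: [[-1.0, 0.026, 0.0], [0.026, 1.0, 0.003], [0.0, 0.003, -1.0]]
contact_force: [1.6, -0.5, -3.2]
opening: 0.323
```

```bash
cat >> h.py <<'E'
def favg(k=6):
    F=[];M=[];P=[];I={'side':[],'top':[]}
    for i in range(k):
        n=('side','top')[i%2]; I[n].append(camera(n).astype(float)); s=sense();F.append(s['contact_force']);M.append(s['moment']);P.append(s['position'])
    print('F',np.mean(F,0).round(2),'M',np.mean(M,0).round(2),'P',np.mean(P,0).round(4),round(s['clock'],2))
    return {n:np.mean(v,0) for n,v in I.items()}
def shift(I):
    # sub-pixel motion of headstock (lift) against fixed board, by phase correlation with base
    for n,b in (('side',(247,188,276,212)),('top',(236,178,268,214))):
        B=np.load('pics/base_'+n+'.npy').mean(2).astype(np.float32); A=I[n].mean(2).astype(np.float32)
        x0,y0,x1,y1=b; w=cv2.createHanningWindow((x1-x0,y1-y0),cv2.CV_32F)
        print(n,np.round(cv2.phaseCorrelate(B[y0:y1,x0:x1],A[y0:y1,x0:x1],w),2))
E
python3 -c "
from h import *
shift(favg())
print('expected px for 3mm',[proj(n,[.565,.02,.060+.0035])-proj(n,[.565,.02,.06]) for n in('side','top')])"
```

```text
F [ 1.73 -0.08 -3.06] M [-0.05 -0.23  0.01] P [ 0.4802 -0.0621  0.0023] 16.18Traceback (most recent call last):
  File "<string>", line 3, in <module>
    shift(favg())
    ~~~~~^^^^^^^^
  File "h.py", line 52, in shift
    print(n,np.round(cv2.phaseCorrelate(B[y0:y1,x0:x1],A[y0:y1,x0:x1],w),2))
            ~~~~~~~~^^^^^^^^^^^^^^^^^^^^^^^^^^^^^^^^^^^^^^^^^^^^^^^^^^^^^^^
    return _wrapfunc(a, 'round', decimals=decimals, out=out)
    return _wrapit(obj, method, *args, **kwds)
    conv = _array_converter(obj)
ValueError: setting an array element with a sequence. The requested array has an inhomogeneous shape after 1 dimensions. The detected shape was (2,) + inhomogeneous part.
```

```bash
python3 - <<'E'
s=open('h.py').read().replace("print(n,np.round(cv2.phaseCorrelate(B[y0:y1,x0:x1],A[y0:y1,x0:x1],w),2))","r=cv2.phaseCorrelate(B[y0:y1,x0:x1],A[y0:y1,x0:x1],w);print(n,np.round(r[0],2),round(r[1],2))")
open('h.py','w').write(s)
from h import *
shift(favg(4))
print('expected px for 3mm',[proj(n,[.565,.02,.060+.0035])-proj(n,[.565,.02,.06]) for n in('side','top')])
E
```

```text
F [ 2.02 -0.19 -3.48] M [-0.03 -0.24 -0.01] P [ 0.4801 -0.0621  0.0024] 16.38
side [0.   0.17] 0.97
top [ 0.   -0.01] 1.0
expected px for 3mm [array([-0.00712004, -1.11124779]), array([-0.02175879, -0.30296389])]
```

step_arm(increments=[-0.08,0,0,0,0,0,15,0,0,0,0,0,0,15])

```text
clock: 16.55
position: [0.4822, -0.0622, 0.0022]
eef_rot: [[-1.0, 0.027, -0.002], [0.027, 1.0, 0.004], [0.002, 0.004, -1.0]]
contact_force: [3.0, -0.1, -0.2]
opening: 0.321
```

step_arm(increments=[-0.08,0,0,0,0,0,15,0,0,0,0,0,0,15])

```text
clock: 16.72
position: [0.4847, -0.0623, 0.0023]
eef_rot: [[-1.0, 0.027, -0.004], [0.027, 1.0, 0.004], [0.004, 0.004, -1.0]]
contact_force: [2.3, -0.2, 0.1]
opening: 0.325
```

```bash
python3 -c "
from h import *
st()
shift(favg(4))"
```

```text
16.72 [ 0.4847 -0.0623  0.0023] op 27.7 F [ 2.3 -0.2  0.1] M [-0.03 -0.7   0.08]
[[-1.0, 0.027, -0.004], [0.027, 1.0, 0.004], [0.004, 0.004, -1.0]]
q [-0.345  0.286  0.427  2.041 -0.162  0.85   1.719]
F [ 0.38 -0.08  0.19] M [-0.03 -0.33 -0.03] P [ 0.4847 -0.0623  0.0023] 16.92
side [-0.05 -0.05] 1.0
top [-0.15 -0.21] 1.02
```

step_arm(increments=[-0.08,0,0,0,0,0,15,0,0,0,0,0,0,15])

```text
clock: 17.08
position: [0.487, -0.0623, 0.0022]
eef_rot: [[-1.0, 0.027, -0.006], [0.027, 1.0, 0.005], [0.006, 0.005, -1.0]]
contact_force: [3.0, -0.1, 0.3]
opening: 0.321
```

step_arm(increments=[-0.06,0,0,0,0,0,15,0,0,0,0,0,0,15])

```text
clock: 17.25
position: [0.4883, -0.0624, 0.0021]
eef_rot: [[-1.0, 0.027, -0.008], [0.027, 1.0, 0.005], [0.008, 0.005, -1.0]]
contact_force: [2.6, -0.3, -0.2]
opening: 0.327
```

```bash
python3 -c "
from h import *
st()
shift(favg(4))
snap('side','s19',(200,180,300,255),8)"
```

```text
17.25 [ 0.4883 -0.0624  0.0021] op 28.0 F [ 2.6 -0.3 -0.2] M [-0.03 -0.8   0.05]
[[-1.0, 0.027, -0.008], [0.027, 1.0, 0.005], [0.008, 0.005, -1.0]]
q [-0.342  0.297  0.426  2.028 -0.167  0.857  1.722]
F [-0.15  0.17  1.21] M [-0.05 -0.2  -0.  ] P [ 0.4883 -0.0624  0.002 ] 17.45
side [-0.    0.02] 0.79
top [-0.16 -0.2 ] 1.06
```

View pics/s19.png

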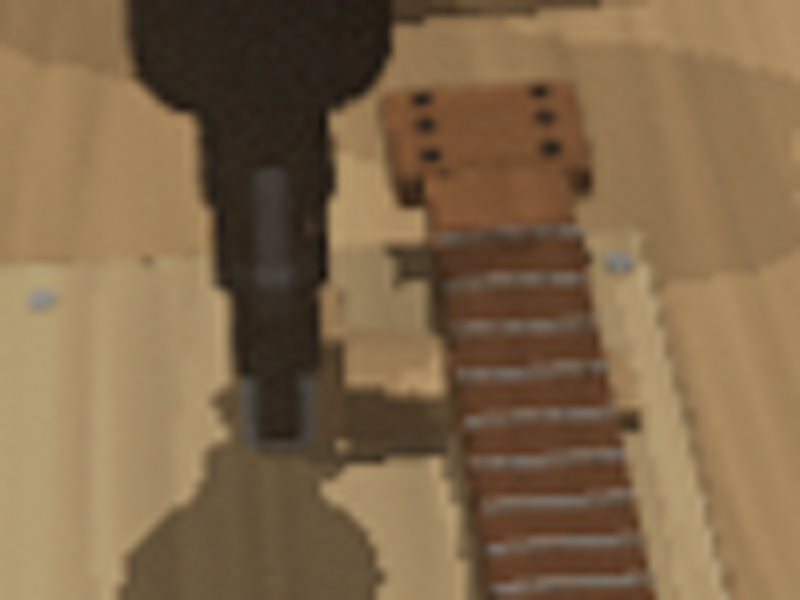

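```bash
python3 -c "
from h import *
plan([.4895,-.0624,.0015],88.4)"
```

```text
turn [ 0.3 -0.4  0. ] world d [ 1.1 -0.  -0.5] rows 1
[-0.029, 0.0, 0.013, 0.27, -0.43, 0.05, 85]
```

step_arm(increments=[-0.04,0,0,0.2,-0.5,0,15,0,0,0,0,0,0,15])

```text
clock: 17.67
position: [0.4886, -0.0625, 0.002]
eef_rot: [[-1.0, 0.027, -0.001], [0.027, 1.0, 0.001], [0.001, 0.001, -1.0]]
contact_force: [3.0, -0.3, -0.8]
opening: 0.322
```

```bash
python3 -c "
from h import *
st()
favg(4);plan([.4905,-.0624,.0015],88.4)"
```

```text
17.67 [ 0.4886 -0.0625  0.002 ] op 27.5 F [ 3.  -0.3 -0.8] M [-0.04 -0.41 -0.03]
[[-1.0, 0.027, -0.001], [0.027, 1.0, 0.001], [0.001, 0.001, -1.0]]
q [-0.346  0.293  0.427  2.034 -0.162  0.848  1.716]
F [-2.11 -0.47  4.13] M [-0.04  0.54 -0.02] P [ 0.4885 -0.0625  0.0019] 17.87
turn [ 0.1 -0.1  0. ] world d [ 2.   0.1 -0.4] rows 1
[-0.049, 0.003, 0.011, 0.09, -0.12, 0.03, 85]
```

step_arm(increments=[-0.08,0,0,0,-0.1,0,15,0,0,0,0,0,0,15])

```text
clock: 18.03
position: [0.4892, -0.0625, 0.002]
eef_rot: [[-1.0, 0.028, -0.006], [0.028, 1.0, 0.003], [0.006, 0.002, -1.0]]
contact_force: [2.9, -0.4, -0.5]
opening: 0.323
```

```bash
python3 -c "
from h import *
st()
shift(favg(4));plan([.4905,-.0624,.0015],88.4)
snap('side','s20',(200,180,300,255),8)"
```

```text
18.03 [ 0.4892 -0.0625  0.002 ] op 27.6 F [ 2.9 -0.4 -0.5] M [-0.1  -0.69  0.03]
[[-1.0, 0.028, -0.006], [0.028, 1.0, 0.003], [0.006, 0.002, -1.0]]
q [-0.344  0.297  0.426  2.029 -0.164  0.854  1.718]
F [-3.64 -0.31  5.75] M [-0.08  0.59 -0.  ] P [ 0.4891 -0.0625  0.0019] 18.23
side [ 0.1 -0.3] 0.83
top [ 0.04 -0.3 ] 1.05
turn [ 0.1 -0.3  0. ] world d [ 1.4  0.1 -0.4] rows 1
[-0.035, 0.003, 0.011, 0.13, -0.33, 0.02, 85]
```

View pics/s20.png

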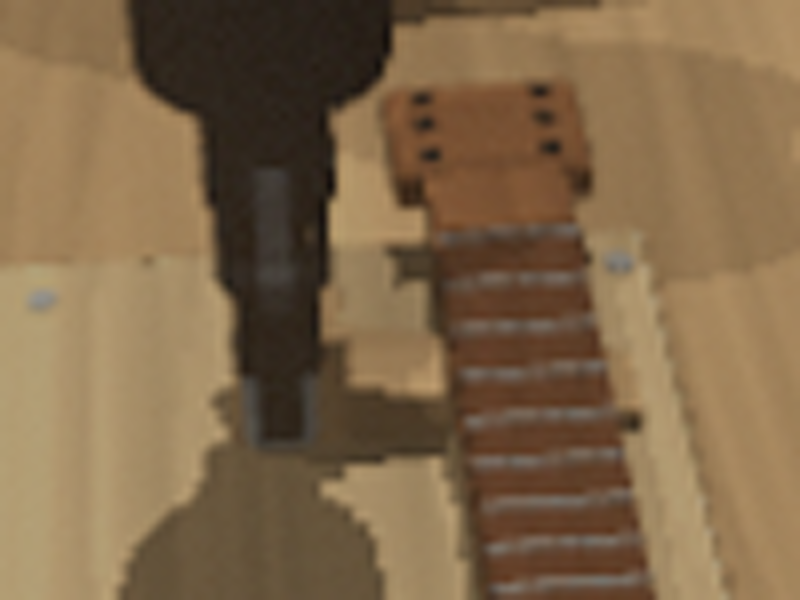

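```bash
cat >> h.py <<'E'
def lift(im):
    """gap from row shift of the six dark headstock holes (side view) against base"""
    def holes(I):
        g=cv2.resize(I.astype(np.float32).mean(2)[188:206,246:276],None,fx=8,fy=8,interpolation=cv2.INTER_CUBIC)
        m=(g<55).astype(np.uint8); n,l,s,c=cv2.connectedComponentsWithStats(m)
        return np.array([c[i]/8+[246,188] for i in range(1,n) if 30<s[i,4]<400])
    a=holes(np.load('pics/base_side.npy'));b=holes(im); r=[]
    for p in a:
        if not len(b): break
        j=np.argmin(np.linalg.norm(b-p,axis=1)); d=b[j]-p
        if np.linalg.norm(d)<3:
            X=onz('side',p,.06); y=X[1]; k=(proj('side',X+[0,0,.001])-proj('side',X))[1]
            arm=.28+(y-(-.006)); r.append((d[0],d[1],d[1]/k*.28/arm))
    print(len(a),len(b),np.round(r,2).tolist(),'gap mm',np.median([q[2] for q in r]).round(2) if r else None)
E
python3 -c "
from h import *
I=favg(6);lift(I['side']);lift(cv2.imread('pics/s19_raw.png')[:,:,::-1]);lift(cv2.imread('pics/s17_raw.png')[:,:,::-1]);lift(cv2.imread('pics/side0.png')[:,:,::-1])"
```

```text
F [-3.29  0.18  5.63] M [-0.06  0.52  0.01] P [ 0.4891 -0.0625  0.0019] 18.58
7 8 [[0.02, -0.94, 2.55], [-0.17, -0.82, 2.23], [0.01, -0.72, 2.04], [-0.03, -0.88, 2.48], [0.06, -0.91, 2.7], [0.1, -0.95, 2.81], [0.02, -0.82, 2.59]] gap mm 2.55
7 8 [[-0.03, -0.91, 2.48], [-0.19, -0.82, 2.22], [0.04, -0.74, 2.1], [0.05, -0.77, 2.18], [-0.07, -0.78, 2.34], [0.04, -0.89, 2.64], [0.06, -0.79, 2.5]] gap mm 2.34
7 7 [[0.08, -0.03, 0.08], [-0.02, -0.01, 0.01], [-0.04, -0.02, 0.07], [-0.03, -0.02, 0.06], [-0.04, 0.01, -0.02], [-0.02, -0.01, 0.02], [0.27, 0.14, -0.45]] gap mm 0.02
7 8 [[0.02, -0.01, 0.03], [0.12, -0.19, 0.52], [0.04, -0.01, 0.03], [0.06, 0.01, -0.03], [-0.09, 0.0, -0.01], [-0.03, 0.0, -0.0], [0.27, 0.2, -0.65]] gap mm -0.0
```

step_arm(increments=[-0.1,0,-0.01,0.1,-0.4,0,15,0,0,0,0,-0.1,0,15])

```text
clock: 18.75
position: [0.4916, -0.0626, 0.0019]
eef_rot: [[-1.0, 0.028, -0.0], [0.028, 1.0, 0.001], [0.0, 0.001, -1.0]]
contact_force: [4.2, -0.5, -0.9]
opening: 0.32
```

```bash
python3 -c "
from h import *
st()
I=favg(4);lift(I['side']);plan([.4905,-.0624,.0015],88.4)"
```

```text
18.75 [ 0.4916 -0.0626  0.0019] op 27.4 F [ 4.2 -0.5 -0.9] M [-0.02 -0.68  0.  ]
[[-1.0, 0.028, -0.0], [0.028, 1.0, 0.001], [0.0, 0.001, -1.0]]
q [-0.345  0.298  0.426  2.028 -0.163  0.848  1.716]
F [1.72 0.05 0.7 ] M [-0.02 -0.02 -0.01] P [ 0.4915 -0.0626  0.0019] 18.95
7 8 [[-0.05, -1.04, 2.83], [0.17, -1.08, 2.92], [0.01, -0.99, 2.82], [-0.03, -1.01, 2.86], [-0.04, -0.99, 2.96], [-0.01, -1.01, 3.01], [-0.03, -0.98, 3.1]] gap mm 2.92
turn [ 0. -0.  0.] world d [-1.   0.2 -0.4] rows 1
[0.025, 0.005, 0.011, 0.04, -0.01, 0.01, 85]
```

step_arm(increments=[0,0,0.01,0,0,0,15,0,0,0,0,0,0,15,0,0,0,0,0,0,15,0,0,0,0,0,0,15])

```text
clock: 19.28
position: [0.4916, -0.0626, 0.0019]
eef_rot: [[-1.0, 0.028, -0.0], [0.028, 1.0, 0.001], [0.0, 0.001, -1.0]]
contact_force: [0.4, -0.7, 2.0]
opening: 0.32
```

```bash
python3 -c "
from h import *
st()
I=favg(6);lift(I['side']);snap('side','s21');snap('top','t21')"
```

```text
19.28 [ 0.4916 -0.0626  0.0019] op 27.3 F [ 0.4 -0.7  2. ] M [ 0.01  0.29 -0.03]
[[-1.0, 0.028, -0.0], [0.028, 1.0, 0.001], [0.0, 0.001, -1.0]]
q [-0.345  0.298  0.426  2.028 -0.164  0.849  1.717]
F [-0.08  0.03  2.51] M [ 0.    0.25 -0.01] P [ 0.4916 -0.0626  0.0019] 19.58
7 7 [[-0.01, -1.02, 2.77], [0.08, -1.05, 2.86], [-0.01, -1.01, 2.88], [-0.02, -1.01, 2.84], [-0.05, -0.97, 2.91], [-0.01, -1.0, 2.97], [0.04, -1.02, 3.25]] gap mm 2.88
```

View pics/s21.png

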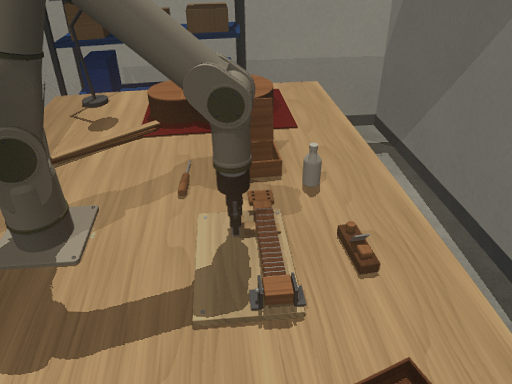

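View pics/t21.png

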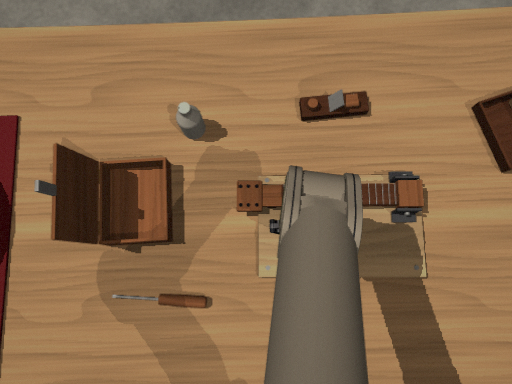

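Lid is open in the top view, around (75,195). Bottle, plane and screwdriver sit at their original pixels, and the gap is steady at about 2.9 mm. Handing in.

```bash
python3 -c "
from h import *
job_done()
st()"
```

```text
the job is handed in; nothing more can be done
the job is handed in; nothing more can be done
```

The job is handed in at about 19.7 s. The lid is open on its stop, and the wedge stands on the base board in its lane with its thin end under the neck. The gripper is still holding the wedge.

**Last checks**
- **Gap:** the headstock holes in the side view put the gap over the rest block at about 2.9 mm, and it stayed steady between two measurements. My straight geometric estimate also came to about 3 mm.
- **Wedge and load:** the tool was level and the opening was 27.3 mm on the 28 mm tail. The wrist force was only about 2.5 N, upward from the board, so the gripper is not carrying the neck.
- **Rest of the scene:** the lid was still open in both views. The bottle, plane and screwdriver looked unmoved by eye.

**What disagreed or went less well**
- **Reported TCP height:** the fingertips are about 35–40 mm higher than the reported TCP and the stated finger length imply. I confirmed this with the side view, the shadows and the tab grasp, and worked with that offset from then on.
- **Board contact:** the first touch of the wedge on the board was firmer than I wanted, about 56 N at the wrist (limit 120 N). I eased off at once.
- **Flatness under the wedge:** I could not see the underside directly. I inferred that it is flat from the contact height, the tool's tilt and the forces.

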